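# Gauge and sort fence stop blocks

### The job

Check the three or four saw-fence stop blocks standing in the row. Take the slot gauge from its stand and try its blade upright in every block's slot, from left to right: press it lightly, and it either goes nearly to the bottom of the slot or jams at the mouth; then put the gauge back down in its stand. Next, again from left to right, press the spring plunger of each block whose slot took the blade down to its stop, and finally stand the good blocks upright in the green tray and the jamming ones upright in the red tray, leaving the other tools alone.

Things in the scene. Friction and masses are not known exactly. Their poses are not given: they have to be found in the camera images.
- stop_a: Aluminium stop block, if present the first from the left (+y). 80 x 44 x 46 mm (x, y, z), 0.26-0.42 kg; origin: centre of the underside, z up. Slot along y, open at the top and both sides, centred at x = -16 mm, 30 mm deep, 3 mm bevels at the mouth; below them a good slot is 11 mm wide, a bad one 6 mm: which is not told. Plunger at x = +20 mm. Grasp across the 44 mm.
- plunger_a (a joint): Travel of stop_a's spring plunger: 0 = up, 0.008 m = down on its stop. Its black head, 20 mm across, is centred at x = +20 mm of the block, its top 67 mm above the underside when up. About 1.4 N starts it moving, 5 N holds it at the stop; it springs back when let go.
- stop_e: Aluminium stop block, if present the first from the left (+y). 80 x 44 x 46 mm (x, y, z), 0.26-0.42 kg; origin: centre of the underside, z up. Slot along y, open at the top and both sides, centred at x = -16 mm, 30 mm deep, 3 mm bevels at the mouth; below them a good slot is 11 mm wide, a bad one 6 mm: which is not told. Plunger at x = +20 mm. Grasp across the 44 mm.
- plunger_e (a joint): Travel of stop_e's spring plunger: 0 = up, 0.008 m = down on its stop. Its black head, 20 mm across, is centred at x = +20 mm of the block, its top 67 mm above the underside when up. About 1.4 N starts it moving, 5 N holds it at the stop; it springs back when let go.
- stop_b: Aluminium stop block, if present the second from the left (+y). 80 x 44 x 46 mm (x, y, z), 0.26-0.42 kg; origin: centre of the underside, z up. Slot along y, open at the top and both sides, centred at x = -16 mm, 30 mm deep, 3 mm bevels at the mouth; below them a good slot is 11 mm wide, a bad one 6 mm: which is not told. Plunger at x = +20 mm. Grasp across the 44 mm.
- plunger_b (a joint): Travel of stop_b's spring plunger: 0 = up, 0.008 m = down on its stop. Its black head, 20 mm across, is centred at x = +20 mm of the block, its top 67 mm above the underside when up. About 1.4 N starts it moving, 5 N holds it at the stop; it springs back when let go.
- stop_f: Aluminium stop block, if present the second from the left (+y). 80 x 44 x 46 mm (x, y, z), 0.26-0.42 kg; origin: centre of the underside, z up. Slot along y, open at the top and both sides, centred at x = -16 mm, 30 mm deep, 3 mm bevels at the mouth; below them a good slot is 11 mm wide, a bad one 6 mm: which is not told. Plunger at x = +20 mm. Grasp across the 44 mm.
- plunger_f (a joint): Travel of stop_f's spring plunger: 0 = up, 0.008 m = down on its stop. Its black head, 20 mm across, is centred at x = +20 mm of the block, its top 67 mm above the underside when up. About 1.4 N starts it moving, 5 N holds it at the stop; it springs back when let go.
- stop_c: Aluminium stop block, if present the third from the left (+y). 80 x 44 x 46 mm (x, y, z), 0.26-0.42 kg; origin: centre of the underside, z up. Slot along y, open at the top and both sides, centred at x = -16 mm, 30 mm deep, 3 mm bevels at the mouth; below them a good slot is 11 mm wide, a bad one 6 mm: which is not told. Plunger at x = +20 mm. Grasp across the 44 mm.
- plunger_c (a joint): Travel of stop_c's spring plunger: 0 = up, 0.008 m = down on its stop. Its black head, 20 mm across, is centred at x = +20 mm of the block, its top 67 mm above the underside when up. About 1.4 N starts it moving, 5 N holds it at the stop; it springs back when let go.
- stop_g: Aluminium stop block, if present the third from the left (+y). 80 x 44 x 46 mm (x, y, z), 0.26-0.42 kg; origin: centre of the underside, z up. Slot along y, open at the top and both sides, centred at x = -16 mm, 30 mm deep, 3 mm bevels at the mouth; below them a good slot is 11 mm wide, a bad one 6 mm: which is not told. Plunger at x = +20 mm. Grasp across the 44 mm.
- plunger_g (a joint): Travel of stop_g's spring plunger: 0 = up, 0.008 m = down on its stop. Its black head, 20 mm across, is centred at x = +20 mm of the block, its top 67 mm above the underside when up. About 1.4 N starts it moving, 5 N holds it at the stop; it springs back when let go.
- stop_d: Aluminium stop block, if present the fourth from the left (+y). 80 x 44 x 46 mm (x, y, z), 0.26-0.42 kg; origin: centre of the underside, z up. Slot along y, open at the top and both sides, centred at x = -16 mm, 30 mm deep, 3 mm bevels at the mouth; below them a good slot is 11 mm wide, a bad one 6 mm: which is not told. Plunger at x = +20 mm. Grasp across the 44 mm.
- plunger_d (a joint): Travel of stop_d's spring plunger: 0 = up, 0.008 m = down on its stop. Its black head, 20 mm across, is centred at x = +20 mm of the block, its top 67 mm above the underside when up. About 1.4 N starts it moving, 5 N holds it at the stop; it springs back when let go.
- stop_h: Aluminium stop block, if present the fourth from the left (+y). 80 x 44 x 46 mm (x, y, z), 0.26-0.42 kg; origin: centre of the underside, z up. Slot along y, open at the top and both sides, centred at x = -16 mm, 30 mm deep, 3 mm bevels at the mouth; below them a good slot is 11 mm wide, a bad one 6 mm: which is not told. Plunger at x = +20 mm. Grasp across the 44 mm.
- plunger_h (a joint): Travel of stop_h's spring plunger: 0 = up, 0.008 m = down on its stop. Its black head, 20 mm across, is centred at x = +20 mm of the block, its top 67 mm above the underside when up. About 1.4 N starts it moving, 5 N holds it at the stop; it springs back when let go.
- slot_gauge: Hand gauge, 0.16 kg, standing in its stand: steel blade below, 8 mm thick (x) x 30 mm wide (y) x 51 mm long; brass collar 24 x 40 mm from 51 to 56 mm up; dark wooden grip above, 19 (x) x 34 (y) mm, from 56 to 112 mm up. Origin at the centre of the blade's lower end, z up along the gauge. The grip's middle is 84 mm up. Grasp it across its 19 mm (along x).
- gauge_stand: Fixed beech stand for the gauge: foot 90 x 100 x 12 mm, upright part 58 x 64 mm, top 65 mm above the table; origin at the centre of its underside, z up. Its slot, 14 (x) x 38 (y) x 53 mm deep, is centred and open at the top. Stored, the gauge's brass collar rests on the stand's top, its blade's end 14 mm above the table.
- green_tray: Fixed green tray for good blocks, 190 x 190 mm outside, walls 4 mm thick and 9 mm high, inner floor 4 mm above the table; origin at the centre of its underside. It may be left or right of the row.
- red_tray: Fixed red tray for blocks that need rework; same size and axes as the green tray.
- thread_tin: Small loose tin, 48 mm across, 38 mm high; leave it alone.
- screwdriver_red: Loose red-handled screwdriver, 199 mm long; leave it alone.
- beech_offcut: Loose beech offcut lying behind the row (only there when the row has three blocks), 55 x 80 x 32 mm; leave it alone.
Mind the look-alikes: they are no part of the job. What is shaped like the stop_g but orange, purple or turquoise is not meant.

How it is judged:
By the outcome, as a careful person would: the job done as asked, in the order asked, and still so for the second after the job is handed in, with the robot touching nothing.
Of stop_a, stop_e only 1 to 1 are there at a start; the rules pass over those that are not, and their reading is None.
Of stop_b, stop_f only 1 to 1 are there at a start; the rules pass over those that are not, and their reading is None.
Of stop_c, stop_g only 1 to 1 are there at a start; the rules pass over those that are not, and their reading is None.
Of stop_d, stop_h, beech_offcut only 1 to 1 are there at a start; the rules pass over those that are not, and their reading is None.
At some moment in a run one of stop_a, stop_b, stop_c, stop_d, stop_e, stop_f, stop_g, stop_h may be knocked a few centimetres aside while the robot is not near it.
It also fails if it takes over 210 s, if anything falls off the work surface, if the arm or the gripper's body presses on something with over 40 N, if the wrist force passes 120 N, or if a joint passes its speed limit or range.

### The arm

A 7-joint arm with a two-finger parallel gripper is mounted at the origin on a cart in front of the work surface, level with it; the furniture and walls round the work are solid. World frame = base frame: x ahead of the robot, y to its left, z up, the work surface at z = 0. Lengths are in m, angles in rad, forces in N, time in s.
With the tool pointing down it reaches from about 0.4 to 0.925 m from the base axis. Payload 5.6 kg.
Tool frame: the origin (TCP) lies on the centre line of the jaws, within the pads' length; the fingertips stand 8 mm ahead of it and the grasp point (between the pads) lies 11 mm behind it; z points along the fingers, y is the direction in which the jaws open and shut (so a half turn about z gives the same grasp; the last joint's range is limited). The gripper opens to 85 mm and grips with 20 to 120 N. Pads are 22 mm wide; open, the fingers measure 114 mm over their backs; the gripper's body (76 mm by 85 mm) begins 54 mm behind the grasp point. The pads swing forward as they close: fully open they stand 13 mm farther back than shut.
Start: joints at [-1.386, 0.468, -0.012, 1.603, 0.006, 1.071, -0.056], TCP at [0.147, 0.633, 0.239] pointing down, gripper open.
Joint ranges: [-2.53, 2.53], [-0.31, 2.02], [-1.57, 1.55], [0.28, 2.44], [-1.29, 4.43], [0.15, 1.84], [-2.92, 2.92]. Speed limits (rad/s): [2.57, 2.57, 3.14, 3.14, 3.14, 3.14, 3.14].

### API

Orientations are given as a rotation vector (axis times angle).
In Python, from bench import manip gives the robot as it stands. The module is installed in compiled form; this text tells all that it offers.
- The arm moves only by the tool servo_tool, never from a script. Its argument "motion" is a list of rows, each a list of 7 numbers: the finger opening in mm, from 0 to 85.4, then the shift along the tool's x, y, z in mm, then the turn, a rotation vector about the tool's x, y, z in rad. A call has 1 to 8 rows; each row is the pose to reach, as a shift and turn from the pose measured when the call began, along the tool's axes at that moment; what a row does not reach only later rows make up. A row lasts 1/10 s, in which the tool goes at most 50 mm and 8.59 degrees, less where a joint would pass 70% of its speed; a pose out of reach is approached as far as the arm can. A call with a gripper value outside its range is refused whole. The fingers move at their own pace and stop on an object; "squeeze" is the grip in N (left out, the last holds). Time passes only in rows, so rows that repeat a pose let the fingers close. It gives the time, the measured TCP pose, the force and the opening at its end, in the units of the state.
- manip.state(): the state, without advancing time (a new reading comes with each control period).
- manip.read_camera(name): name is "side" or "top" or "wrist"; returns a dict with "color" (384x512x3 uint8, blue, green, red), "camera_matrix" (3x3 intrinsics, pixels), "world_to_cam" (4x4, takes a point from world to camera coordinates). Camera axes: x right, y down, z forward; pixel columns grow to the right and rows downward; lengths in m; the calibration is good to about 2 mm. A picture is of the moment at which its call begins. There is no depth.
- manip.hand_in(): hands the job in, once; it reports no verdict.
The state is a dict: "t": time; "joint_pos": joint angles; "dq": joint speeds; "effort": joint torques, N m; "tool_pos": TCP position; "tool_rot": TCP orientation; "contact_force": force on the tool from outside, world axes, zero at the start; "moment": the same for the moment, N m; "grip_width": finger opening in m.
Only numpy, scipy, OpenCV 4.12 (cv2) and the standard library are available. Lean on these libraries where they do the work, as an engineer would, in place of code of your own. Each camera call takes 0.05 s, during which the arm holds its last target.

## Working session

There is one attempt and no reset: what is moved stays moved. The work goes in short steps, Python scripts to look and compute and a tool call to move; the robot and the scene stay as the last step left them, time stands still between calls to the robot, and variables do not carry over. Pictures are saved under pics/ and viewed, and the job is handed in when it is done.

Besides the shell and the picture viewer there is one more tool, called as name(argument=value, ...) on one line, values as JSON. servo_tool: Moves the arm, as the interface text tells. Its arguments: {"type":"object","properties":{"motion":{"type":"array"},"squeeze":{"type":"number"}},"required":["motion"]}

```bash
mkdir -p pics; cat > h.py <<'E'
import numpy as np, cv2
from bench import manip
def snap(n,f):
    r=manip.read_camera(n); cv2.imwrite('pics/%s.png'%f,r['color']); np.savez('pics/%s.npz'%f,K=r['camera_matrix'],T=r['world_to_cam']); return r
def px2w(f,u,v,z):
    d=np.load('pics/%s.npz'%f); K,T=d['K'],d['T']; R,t=T[:3,:3],T[:3,3]
    c=-R.T@t; d=R.T@np.linalg.inv(K)@np.array([u,v,1.]); return c+d*(z-c[2])/d[2]
def w2px(f,p):
    d=np.load('pics/%s.npz'%f); q=d['K']@(d['T'][:3,:3]@np.array(p,float)+d['T'][:3,3]); return q[:2]/q[2]
E
python3 - <<'E'
from h import *
s=manip.state(); print({k:np.round(v,3) for k,v in s.items()})
for n in ['side','top','wrist']:
    r=snap(n,n+'0'); T=r['world_to_cam']; print(n,r['camera_matrix'][0,0],-T[:3,:3].T@T[:3,3], T[:3,:3].round(2).tolist())
E
```

```text
{'t': np.float64(0.0), 'joint_pos': array([-1.386,  0.468, -0.012,  1.604,  0.006,  1.071, -0.056]), 'dq': array([ 0.001, -0.001, -0.002,  0.001, -0.001, -0.002, -0.   ]), 'effort': array([-0.0000e+00, -5.3238e+01,  2.1000e-02, -2.5131e+01,  1.1000e-02,
        8.0000e-03, -0.0000e+00]), 'tool_pos': array([0.147, 0.633, 0.238]), 'tool_rot': array([-3.570e-01, -3.121e+00,  3.000e-03]), 'contact_force': array([-0.168, -0.9  ,  0.814]), 'moment': array([0.017, 0.011, 0.028]), 'grip_width': np.float64(0.086)}
side 350.88975332842443 [ 0.16818915 -0.6776535   0.78987181] [[0.87, -0.49, 0.02], [-0.33, -0.61, -0.72], [0.36, 0.62, -0.69]]
top 446.2117676481578 [0.25292831 0.00561994 1.47858717] [[-0.01, -1.0, 0.0], [-0.98, 0.01, -0.22], [0.22, -0.01, -0.98]]
wrist 341.68562974674614 [0.06804528 0.64973996 0.37346625] [[0.23, 0.97, -0.0], [0.93, -0.22, 0.31], [0.3, -0.07, -0.95]]
```

View pics/top0.png

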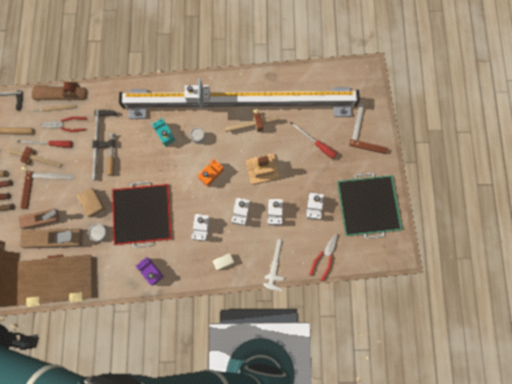

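View pics/side0.png

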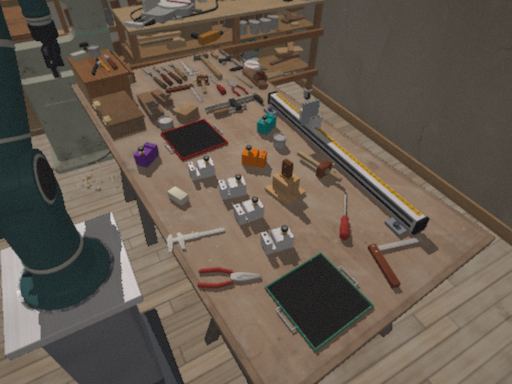

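View pics/wrist0.png

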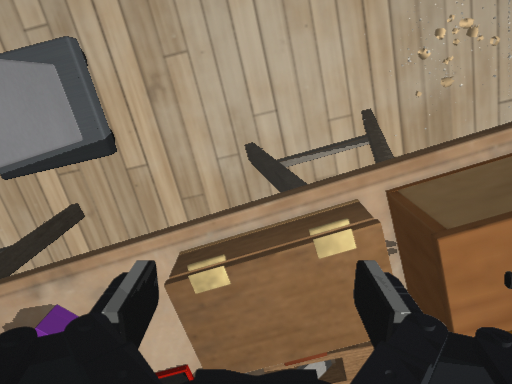

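The top view shows four aluminium blocks at (201,227), (241,211), (275,211) and (315,206). The orange (210,172), purple (150,271) and turquoise (163,131) ones are look-alikes. The gauge and stand are at (262,168), the red tray is on the left at (142,214) and the green tray on the right at (370,205). I'll confirm this in an enlarged crop.

```bash
python3 - <<'E'
from h import *
a=cv2.imread('pics/top0.png')[145:250,185:335]; cv2.imwrite('pics/c1.png',cv2.resize(a,None,fx=5,fy=5,interpolation=cv2.INTER_CUBIC))
a=cv2.imread('pics/side0.png')[145:260,180:310]; cv2.imwrite('pics/c2.png',cv2.resize(a,None,fx=5,fy=5,interpolation=cv2.INTER_CUBIC))
for u,v in [(201,227),(241,211),(275,211),(315,206)]: print(px2w('top0',u,v,.046).round(3))
print(px2w('top0',262,160,.126).round(3))
for c in [[(113,187),(168,184),(172,241),(114,244)],[(339,181),(393,176),(402,230),(345,236)]]: 
  for u,v in c: print(px2w('top0',u,v,.009).round(3))
E
```

```text
[0.452 0.184 0.046]
[0.503 0.055 0.046]
[ 0.502 -0.056  0.046]
[ 0.517 -0.187  0.046]
[ 0.651 -0.015  0.126]
[0.597 0.487 0.009]
[0.605 0.302 0.009]
[0.412 0.283 0.009]
[0.405 0.473 0.009]
[ 0.609 -0.277  0.009]
[ 0.625 -0.462  0.009]
[ 0.44  -0.477  0.009]
[ 0.422 -0.287  0.009]
```

View pics/c1.png

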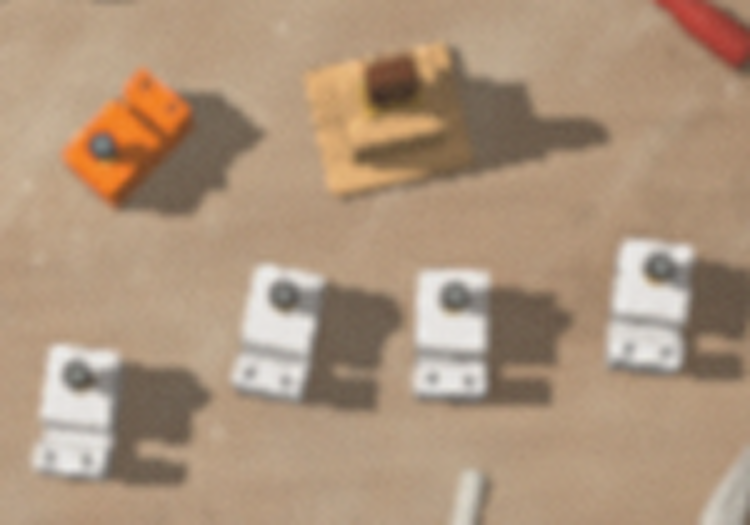

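View pics/c2.png

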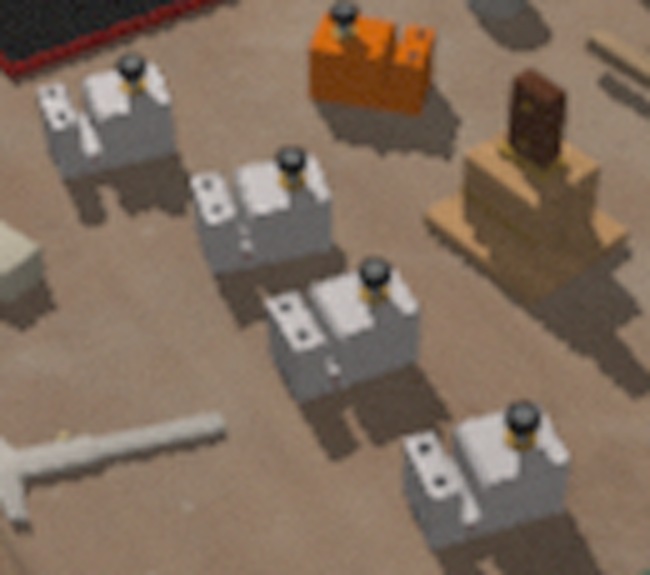

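```bash
cat >> h.py <<'E'
from scipy.spatial.transform import Rotation as Ro
def goal(x,y,z,psi):  # psi: angle (deg) of tool y axis in world
    p=np.deg2rad(psi); yv=np.array([np.cos(p),np.sin(p),0]); zv=np.array([0,0,-1.]); xv=np.cross(yv,zv)
    return np.array([x,y,z],float),np.stack([xv,yv,zv],1)
def plan(x,y,z,psi,show=True):
    s=manip.state(); R0=Ro.from_rotvec(s['tool_rot']).as_matrix(); p,R=goal(x,y,z,psi)
    d=R0.T@(p-s['tool_pos'])*1000; w=Ro.from_matrix(R0.T@R).as_rotvec()
    n=max(np.linalg.norm(d)/50,np.degrees(np.linalg.norm(w))/8.59)
    print('d',d.round(1).tolist(),'w',w.round(4).tolist(),'minrows',round(n,1)); return d,w
def st():
    s=manip.state(); R=Ro.from_rotvec(s['tool_rot']).as_matrix()
    print('t %.2f pos %s psi %.2f tilt %.2f F %s M %s g %.1f'%(s['t'],(s['tool_pos']*1000).round(1),np.degrees(np.arctan2(R[1,1],R[0,1])),np.degrees(np.arccos(-R[2,2])),s['contact_force'].round(1),s['moment'].round(2),s['grip_width']*1000)); return s
E
python3 - <<'E'
from h import *
st(); plan(.65,-.015,.28,10)
E
```

```text
t 0.15 pos [146.7 632.8 238.6] psi 76.94 tilt 0.08 F [ 0.5  0.2 -0.4] M [-0.03  0.03  0.05] g 84.8
d [-636.6, -517.4, -40.7] w [-0.0012, 0.0009, 1.1684] minrows 16.4
```

servo_tool(motion=[[85, -35, -29, -5, 0, 0, 0.065], [85, -70, -57, -5, 0, 0, 0.13], [85, -105, -86, -10, 0, 0, 0.2], [85, -140, -114, -10, 0, 0, 0.26], [85, -175, -143, -15, 0, 0, 0.33], [85, -210, -171, -15, 0, 0, 0.39], [85, -245, -200, -20, 0, 0, 0.46], [85, -280, -228, -20, 0, 0, 0.52]])

```text
t: 0.95
tool_pos: [0.369, 0.3459, 0.2594]
tool_rot: [1.151, 2.922, -0.0]
contact_force: [1.4, -0.1, 0.3]
grip_width: 0.0848
```

```bash
python3 - <<'E'
from h import *
st(); plan(.65,-.015,.28,10)
E
```

```text
t 0.95 pos [369.  345.9 259.4] psi 47.00 tilt 0.03 F [ 1.4 -0.1  0.3] M [ 0.03 -0.02  0.01] g 84.8
d [-451.7, -72.3, -20.3] w [0.0001, 0.0006, 0.6457] minrows 9.2
```

servo_tool(motion=[[85, -45, -7, -2, 0, 0, 0.065], [85, -90, -14, -4, 0, 0, 0.13], [85, -135, -21, -6, 0, 0, 0.2], [85, -180, -29, -8, 0, 0, 0.26], [85, -225, -36, -10, 0, 0, 0.32], [85, -270, -43, -12, 0, 0, 0.39], [85, -315, -50, -14, 0, 0, 0.45], [85, -360, -58, -16, 0, 0, 0.52]])

```text
t: 1.75
tool_pos: [0.5935, 0.0566, 0.2756]
tool_rot: [1.867, 2.526, -0.0]
contact_force: [0.3, 0.7, -0.2]
grip_width: 0.0851
```

```bash
python3 - <<'E'
from h import *
st(); plan(.65,-.0,.28,10)
E
```

```text
t 1.75 pos [593.5  56.6 275.6] psi 17.08 tilt 0.02 F [ 0.3  0.7 -0.2] M [ 0.01 -0.01 -0.01] g 85.1
d [-70.7, 37.4, -4.4] w [0.0002, 0.0003, 0.1235] minrows 1.6
```

servo_tool(motion=[[85, -35, 19, -2, 0, 0, 0.06], [85, -70, 37, -4, 0, 0, 0.12], [85, -70, 37, -4, 0, 0, 0.12], [85, -70, 37, -4, 0, 0, 0.12]])

```text
t: 2.15
tool_pos: [0.6492, -0.0001, 0.2788]
tool_rot: [-2.016, -2.408, 0.002]
contact_force: [-0.2, 0.5, -0.4]
grip_width: 0.085
```

```bash
python3 - <<'E'
from h import *
st(); snap('wrist','w1')
E
```

```text
t 2.15 pos [ 6.492e+02 -1.000e-01  2.788e+02] psi 10.13 tilt 0.08 F [-0.2  0.5 -0.4] M [ 0.03  0.03 -0.02] g 85.0
```

View pics/w1.png

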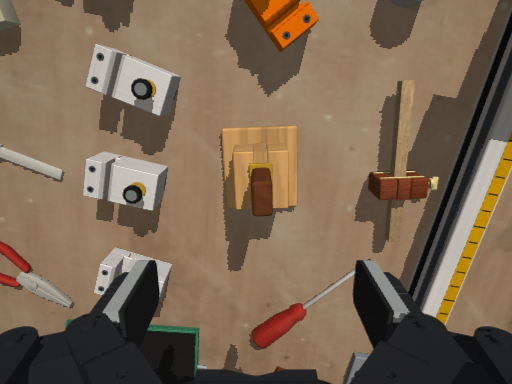

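The wrist view shows the gauge grip's top at about (262,205) and the stand foot's corners at about (222,128), (297,126), (298,210). I'll enlarge it for sub-pixel corners.

```bash
python3 - <<'E'
from h import *
a=cv2.imread('pics/w1.png')[115:225,210:310]; cv2.imwrite('pics/c3.png',cv2.resize(a,None,fx=5.4,fy=5.4,interpolation=cv2.INTER_CUBIC))
E
```

```text
(no output)
```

View pics/c3.png

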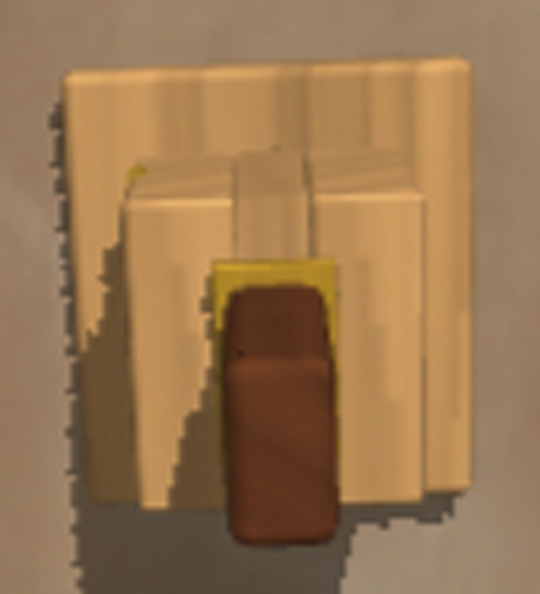

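```bash
python3 - <<'E'
from h import *
f=lambda pts,z:np.array([px2w('w1',u/5.4+210-.4,v/5.4+115-.4,z)[:2] for u,v in pts])
for n,pts,z in [('grip',[(228,362),(332,362),(338,540),(230,540)],.126),('foot',[(65,72),(470,62),(468,490)],.012),('up',[(127,200),(422,194),(422,498),(140,505)],.065)]:
    w=f(pts,z); c=w.mean(0) if len(w)==4 else (w[0]+w[2])/2
    e=w[1]-w[0]; g=w[1]-w[2]; print(n,c.round(4),np.hypot(*e).round(4),np.hypot(*g).round(4),'ang x',np.degrees(np.arctan2(e[1],e[0])).round(1),'y',np.degrees(np.arctan2(g[1],g[0])).round(1))
E
```

```text
grip [ 0.6568 -0.0172] 0.0169 0.031 ang x 10.1 y 102.7
foot [ 0.6567 -0.0172] 0.0871 0.0978 ang x 11.5 y 101.9
up [ 0.6569 -0.0173] 0.0563 0.0617 ang x 11.3 y 101.8
```

```bash
python3 - <<'E'
from h import *
plan(.6568,-.0172,.16,11.5); plan(.6568,-.0172,.087,11.5)
E
```

```text
d [-19.7, 4.7, 118.9] w [-0.0013, -0.0005, -0.0218] minrows 2.4
d [-19.7, 4.8, 191.9] w [-0.0013, -0.0005, -0.0218] minrows 3.9
```

servo_tool(motion=[[60, -10, 3, 40, -0.001, 0, -0.01], [50, -19.7, 4.8, 80, -0.001, 0, -0.022], [50, -19.7, 4.8, 119, -0.001, 0, -0.022], [50, -19.7, 4.8, 140, -0.001, 0, -0.022], [50, -19.7, 4.8, 165, -0.001, 0, -0.022], [50, -19.7, 4.8, 185, -0.001, 0, -0.022], [50, -19.7, 4.8, 192, -0.001, 0, -0.022], [50, -19.7, 4.8, 192, -0.001, 0, -0.022]])

```text
t: 3.0
tool_pos: [0.6558, -0.0156, 0.0862]
tool_rot: [-1.983, -2.433, 0.001]
contact_force: [0.1, -0.5, 0.8]
grip_width: 0.0502
```

```bash
python3 - <<'E'
from h import *
st();plan(.6568,-.0172,.087,11.5)
E
```

```text
t 3.00 pos [655.8 -15.6  86.2] psi 11.62 tilt 0.16 F [ 0.1 -0.5  0.8] M [-0.07 -0.01 -0.04] g 50.2
d [-1.8, 0.7, -0.8] w [-0.0022, -0.0016, 0.0021] minrows 0.0
```

servo_tool(motion=[[50, -1.8, 0.7, -0.8, -0.002, -0.0015, 0.002], [20, -1.8, 0.7, -0.8, -0.002, -0.0015, 0.002], [10, -1.8, 0.7, -0.8, -0.002, -0.0015, 0.002], [10, -1.8, 0.7, -0.8, -0.002, -0.0015, 0.002], [10, -1.8, 0.7, -0.8, -0.002, -0.0015, 0.002], [10, -1.8, 0.7, -0.8, -0.002, -0.0015, 0.002], [10, -1.8, 0.7, -0.8, -0.002, -0.0015, 0.002]], squeeze=60)

```text
t: 3.7
tool_pos: [0.6576, -0.0172, 0.0882]
tool_rot: [1.987, 2.432, 0.002]
contact_force: [-1.1, 0.6, 6.0]
grip_width: 0.0182
```

```bash
python3 - <<'E'
from h import *
st()
E
```

```text
t 3.70 pos [657.6 -17.2  88.2] psi 11.50 tilt 0.10 F [-1.1  0.6  6. ] M [ 0.14  0.18 -0.  ] g 18.2
```

servo_tool(motion=[[10, 0, 0, -10, 0, 0, 0], [10, 0, 0, -30, 0, 0, 0], [10, 0, 0, -60, 0, 0, 0], [10, 0, 0, -100, 0, 0, 0], [10, 0, 0, -140, 0, 0, 0], [10, 0, 0, -180, 0, 0, 0], [10, 0, 0, -180, 0, 0, 0]])

```text
t: 4.4
tool_pos: [0.6602, -0.0182, 0.2751]
tool_rot: [1.982, 2.425, 0.014]
contact_force: [1.3, 0.3, -0.6]
grip_width: 0.0187
```

```bash
python3 - <<'E'
from h import *
st(); plan(.5,.14,.30,0);
E
```

```text
t 4.40 pos [660.2 -18.2 275.1] psi 11.48 tilt 0.72 F [ 1.3  0.3 -0.6] M [-0.   -0.07  0.02] g 18.7
d [186.9, -125.2, -26.7] w [0.0126, 0.0002, 0.2003] minrows 4.5
```

servo_tool(motion=[[10, 31, -21, -5, 0.002, 0, 0.03], [10, 62, -42, -9, 0.004, 0, 0.065], [10, 93, -62, -13, 0.006, 0, 0.1], [10, 125, -83, -18, 0.008, 0, 0.13], [10, 156, -104, -22, 0.01, 0, 0.165], [10, 187, -125, -27, 0.0126, 0, 0.2], [10, 187, -125, -27, 0.0126, 0, 0.2], [10, 187, -125, -27, 0.0126, 0, 0.2]])

```text
t: 5.2
tool_pos: [0.4995, 0.1407, 0.3001]
tool_rot: [-2.218, -2.224, 0.001]
contact_force: [0.3, -0.7, -1.2]
grip_width: 0.0183
```

```bash
python3 - <<'E'
from h import *
st(); snap('wrist','w2'); snap('top','t2')
E
```

```text
t 5.20 pos [499.5 140.7 300.1] psi 0.15 tilt 0.02 F [ 0.3 -0.7 -1.2] M [-0.07 -0.01  0.06] g 18.3
```

View pics/w2.png

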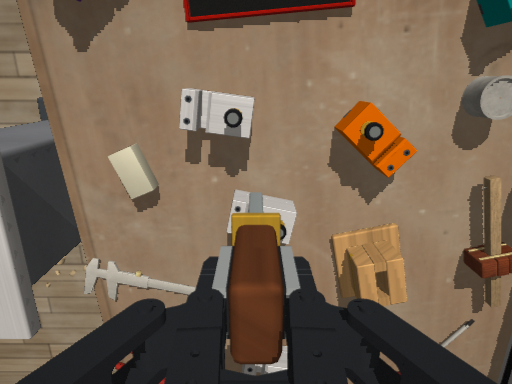

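The wrist view shows block 1 clear at (217,113). Block 2, at (262,215), is partly hidden behind the held gauge. I'll crop block 1.

```bash
cat >> h.py <<'E'
def crop(f,x0,y0,w,h,out,k=6):
    a=cv2.imread('pics/%s.png'%f)[y0:y0+h,x0:x0+w]; cv2.imwrite('pics/%s.png'%out,cv2.resize(a,None,fx=k,fy=k,interpolation=cv2.INTER_CUBIC))
E
python3 - <<'E'
from h import *
crop('w2',170,75,100,75,'c4',7); crop('w1',75,35,110,80,'c5',7); crop('w1',75,140,110,80,'c6',7)
E
```

```text
(no output)
```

View pics/c4.png

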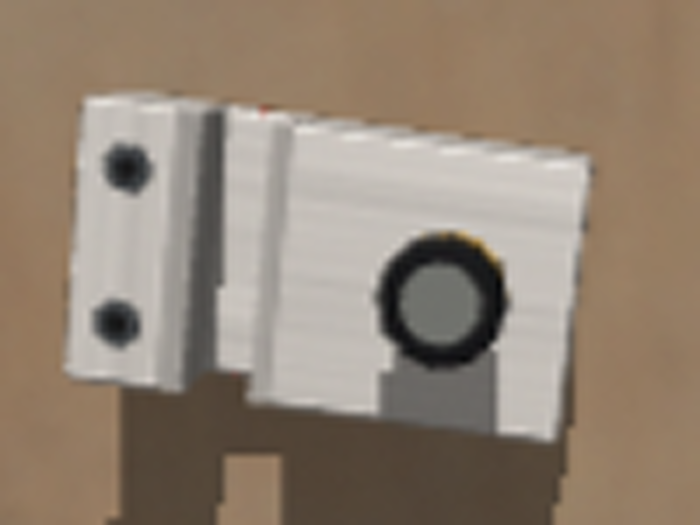

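View pics/c5.png

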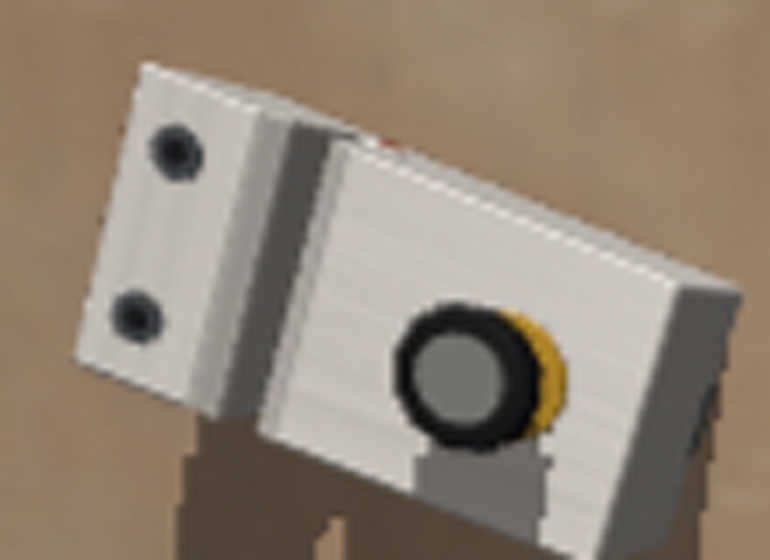

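View pics/c6.png

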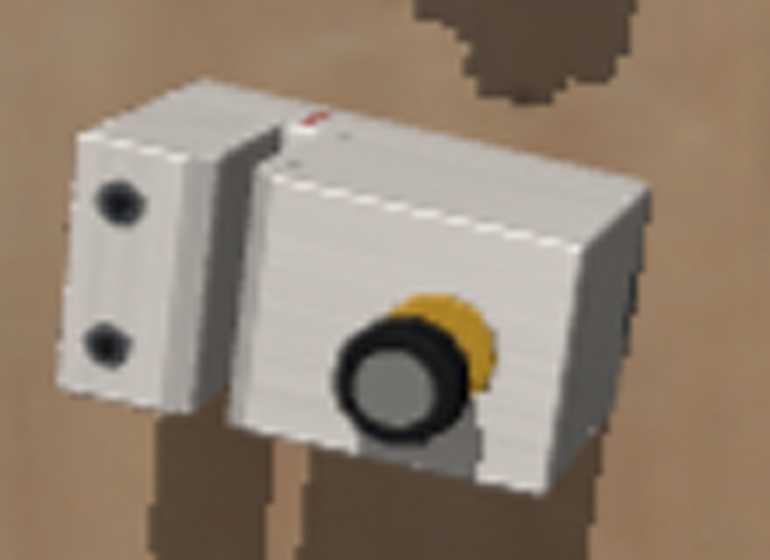

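```bash
cat >> h.py <<'E'
from scipy.optimize import least_squares
MODEL={'TL':(-40,22,46),'BL':(-40,-22,46),'TR':(40,22,46),'BR':(40,-22,46),'H':(20,0,67)}
def fit(f,pts,x0,y0,k=7,zb=0):
    names=list(pts); uv=np.array([[pts[n][0]/k+x0-.43,pts[n][1]/k+y0-.43] for n in names])
    def res(q):
        x,y,a=q; c,s=np.cos(a),np.sin(a); r=[]
        for n,m in zip(names,uv):
            X=np.array(MODEL[n])/1000; r.append(w2px(f,(x+c*X[0]-s*X[1],y+s*X[0]+c*X[1],X[2]+zb))-m)
        return np.concatenate(r)
    i=px2w(f,*uv.mean(0),.046); o=least_squares(res,[i[0],i[1],0])
    x,y,a=o.x; print(f,'xy %.4f %.4f yaw %.1f rms %.2f slot %.4f %.4f plunger %.4f %.4f'%(x,y,np.degrees(a),np.sqrt(np.mean(o.fun**2)),x-.016*np.cos(a),y-.016*np.sin(a),x+.02*np.cos(a),y+.02*np.sin(a)));return o.x
E
python3 - <<'E'
from h import *
fit('w2',dict(TL=(85,98),BL=(68,377),TR=(590,158),BR=(557,438),H=(442,302)),170,75)
fit('w1',dict(TL=(143,65),BL=(75,362),TR=(683,285),BR=(605,560),H=(458,375)),75,35)
fit('w1',dict(TL=(80,135),BL=(58,385),TR=(580,248),BR=(545,493),H=(400,382)),75,140)
E
```

```text
w2 xy 0.4546 0.1879 yaw -6.9 rms 0.37 slot 0.4387 0.1898 plunger 0.4745 0.1855
w1 xy 0.5060 0.0574 yaw -11.1 rms 0.66 slot 0.4903 0.0604 plunger 0.5256 0.0535
w1 xy 0.5033 -0.0558 yaw -3.2 rms 0.55 slot 0.4873 -0.0549 plunger 0.5233 -0.0570
```

```bash
python3 - <<'E'
from h import *
plan(.4387,.1898,.16,-6.9)
E
```

```text
d [50.7, -61.8, 140.0] w [-0.0001, 0.0009, 0.1195] minrows 3.2
```

servo_tool(motion=[[10, 17, -21, 30, 0, 0, 0.04], [10, 34, -42, 60, 0, 0, 0.08], [10, 50.7, -61.8, 90, 0, 0, 0.12], [10, 50.7, -61.8, 115, 0, 0, 0.12], [10, 50.7, -61.8, 140, 0, 0, 0.12], [10, 50.7, -61.8, 140, 0, 0, 0.12], [10, 50.7, -61.8, 140, 0, 0, 0.12]])

```text
t: 6.0
tool_pos: [0.4395, 0.1887, 0.16]
tool_rot: [2.353, 2.08, -0.003]
contact_force: [-0.0, -0.0, -0.7]
grip_width: 0.0185
```

```bash
python3 - <<'E'
from h import *
st(); snap('wrist','w3');plan(.4387,.1898,.13,-6.9)
E
```

```text
t 6.00 pos [439.5 188.7 160. ] psi -7.05 tilt 0.13 F [-0.  -0.  -0.7] M [ 0.04 -0.02  0.02] g 18.5
d [0.5, -1.4, 30.7] w [0.0012, 0.0008, -0.0023] minrows 0.6
```

View pics/w3.png

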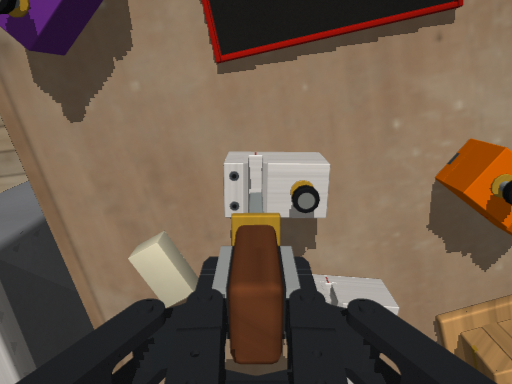

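The blade end at (256,205) is in line with block 1's slot at (255,185). I'll go down lightly now.

servo_tool(motion=[[10, 0.5, -0.8, 10, 0.001, 0.001, -0.002], [10, 0.5, -0.8, 20, 0.001, 0.001, -0.002], [10, 0.5, -0.8, 30, 0.001, 0.001, -0.002], [10, 0.5, -0.8, 36, 0.001, 0.001, -0.002], [10, 0.5, -0.8, 40, 0.001, 0.001, -0.002]])

```text
t: 6.55
tool_pos: [0.4389, 0.1895, 0.1199]
tool_rot: [-2.351, -2.083, 0.001]
contact_force: [0.8, 0.2, -1.2]
grip_width: 0.0185
```

```bash
python3 - <<'E'
from h import *
st();plan(.4387,.1898,.11,-6.9)
E
```

```text
t 6.55 pos [438.9 189.5 119.9] psi -6.92 tilt 0.05 F [ 0.8  0.2 -1.2] M [-0.03 -0.03 -0.03] g 18.5
d [0.2, -0.2, 9.9] w [-0.0007, 0.0006, -0.0003] minrows 0.2
```

servo_tool(motion=[[10, 0, 0, 1, 0, 0, 0], [10, 0, 0, 2, 0, 0, 0], [10, 0, 0, 3, 0, 0, 0], [10, 0, 0, 4, 0, 0, 0], [10, 0, 0, 5, 0, 0, 0], [10, 0, 0, 6, 0, 0, 0]])

```text
t: 7.15
tool_pos: [0.439, 0.1896, 0.114]
tool_rot: [-2.351, -2.083, 0.001]
contact_force: [-0.9, 0.4, -0.7]
grip_width: 0.0184
```

```bash
python3 - <<'E'
from h import *
st()
E
```

```text
t 7.15 pos [439.  189.6 114. ] psi -6.91 tilt 0.03 F [-0.9  0.4 -0.7] M [ 0.02  0.04 -0.03] g 18.4
```

servo_tool(motion=[[10, 0, 0, 1.5, 0, 0, 0], [10, 0, 0, 3, 0, 0, 0], [10, 0, 0, 4.5, 0, 0, 0], [10, 0, 0, 6, 0, 0, 0], [10, 0, 0, 6, 0, 0, 0]])

```text
t: 7.65
tool_pos: [0.4388, 0.1896, 0.1077]
tool_rot: [-2.351, -2.083, 0.002]
contact_force: [0.6, 0.1, -1.1]
grip_width: 0.0183
```

```bash
python3 - <<'E'
from h import *
st()
E
```

```text
t 7.65 pos [438.8 189.6 107.7] psi -6.91 tilt 0.06 F [ 0.6  0.1 -1.1] M [-0.01  0.03  0.03] g 18.3
```

Block 1 took the blade past the mouth, so its slot is good. I'll go on towards the bottom.

servo_tool(motion=[[10, 0, 0, 3, 0, 0, 0], [10, 0, 0, 6, 0, 0, 0], [10, 0, 0, 9, 0, 0, 0], [10, 0, 0, 12, 0, 0, 0], [10, 0, 0, 14, 0, 0, 0], [10, 0, 0, 15, 0, 0, 0], [10, 0, 0, 15.5, 0, 0, 0]])

```text
t: 8.35
tool_pos: [0.4388, 0.1895, 0.0921]
tool_rot: [-2.351, -2.083, 0.002]
contact_force: [0.3, 0.3, -1.4]
grip_width: 0.0183
```

```bash
python3 - <<'E'
from h import *
st()
E
```

```text
t 8.35 pos [438.8 189.5  92.1] psi -6.92 tilt 0.07 F [ 0.3  0.3 -1.4] M [-0.   -0.01 -0.05] g 18.3
```

Now I'll creep until there is light bottom contact.

servo_tool(motion=[[10, 0, 0, 0.5, 0, 0, 0], [10, 0, 0, 1, 0, 0, 0], [10, 0, 0, 1.5, 0, 0, 0], [10, 0, 0, 1.5, 0, 0, 0]])

```text
t: 8.75
tool_pos: [0.4388, 0.1895, 0.0906]
tool_rot: [-2.351, -2.083, 0.002]
contact_force: [0.5, 0.8, -1.2]
grip_width: 0.018
```

```bash
python3 - <<'E'
from h import *
st()
E
```

```text
t 8.75 pos [438.8 189.5  90.6] psi -6.92 tilt 0.07 F [ 0.5  0.8 -1.2] M [-0.03  0.02  0.  ] g 18.0
```

servo_tool(motion=[[10, 0, 0, 0.5, 0, 0, 0], [10, 0, 0, 1, 0, 0, 0], [10, 0, 0, 1, 0, 0, 0]])

```text
t: 9.05
tool_pos: [0.4389, 0.1896, 0.0901]
tool_rot: [-2.351, -2.083, 0.001]
contact_force: [-1.2, -0.8, 5.2]
grip_width: 0.018
```

```bash
python3 - <<'E'
from h import *
st(); snap('side','s3'); crop('s3',150,120,140,105,'c7',5.5)
E
```

```text
t 9.05 pos [438.9 189.6  90.1] psi -6.92 tilt 0.06 F [-1.2 -0.8  5.2] M [-0.19  0.41 -0.03] g 18.0
```

View pics/c7.png

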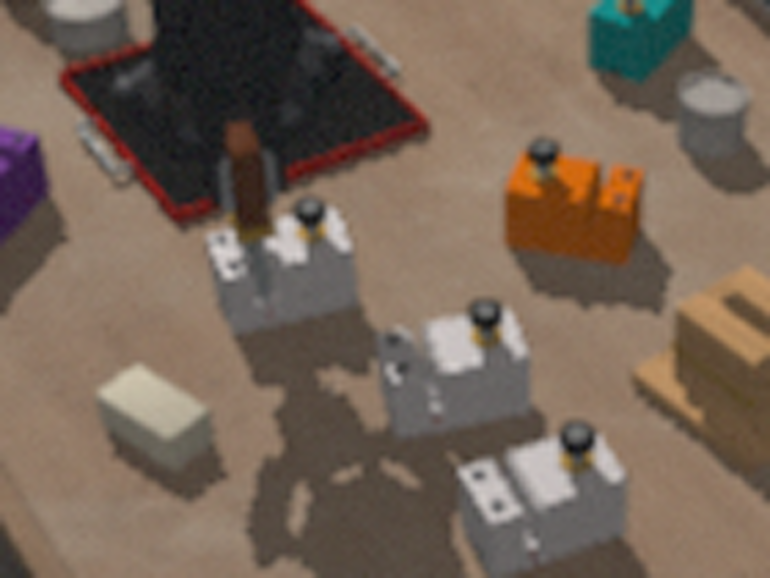

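The blade sits at the bottom of block 1 (about 5 N of contact, end at about 16 mm), so block 1 is good. I'll retract and go to block 2.

servo_tool(motion=[[10, 0, 0, -8, 0, 0, 0], [10, 0, 0, -24, 0, 0, 0], [10, 0, 0, -50, 0, 0, 0], [10, 0, 0, -80, 0, 0, 0], [10, 0, 0, -110, 0, 0, 0], [10, 0, 0, -110, 0, 0, 0]])

```text
t: 9.7
tool_pos: [0.4414, 0.1906, 0.2041]
tool_rot: [2.351, 2.083, 0.011]
contact_force: [0.1, 0.3, -1.4]
grip_width: 0.0184
```

```bash
python3 - <<'E'
from h import *
st(); plan(.4903,.0604,.19,-11)
E
```

```text
t 9.70 pos [441.4 190.6 204.1] psi -6.93 tilt 0.41 F [ 0.1  0.3 -1.4] M [-0.01 -0.03 -0.03] g 18.4
d [-123.4, 64.1, 13.7] w [0.0048, -0.0054, 0.071] minrows 2.8
```

servo_tool(motion=[[10, -31, 16, 3, 0.001, -0.001, 0.02], [10, -62, 32, 7, 0.002, -0.003, 0.035], [10, -93, 48, 10, 0.004, -0.004, 0.05], [10, -123.4, 64, 14, 0.005, -0.005, 0.071], [10, -123.4, 64, 14, 0.005, -0.005, 0.071], [10, -123.4, 64, 14, 0.005, -0.005, 0.071]])

```text
t: 10.3
tool_pos: [0.4897, 0.0598, 0.1891]
tool_rot: [-2.425, -1.995, 0.002]
contact_force: [-0.2, 1.5, -0.7]
grip_width: 0.0182
```

```bash
python3 - <<'E'
from h import *
st(); snap('wrist','w4')
E
```

```text
t 10.30 pos [489.7  59.8 189.1] psi -11.11 tilt 0.08 F [-0.2  1.5 -0.7] M [ 0.02 -0.    0.03] g 18.2
```

View pics/w4.png

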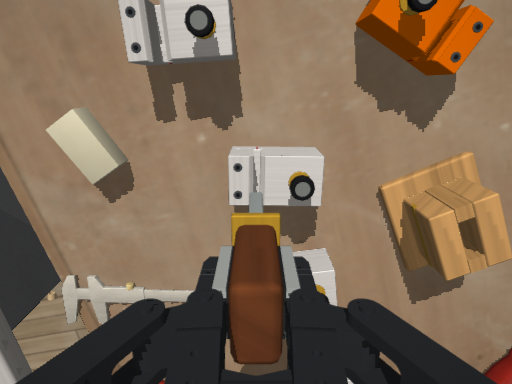

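```bash
python3 - <<'E'
from h import *
crop('w4',220,135,115,80,'c8',6.5)
E
```

```text
(no output)
```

View pics/c8.png

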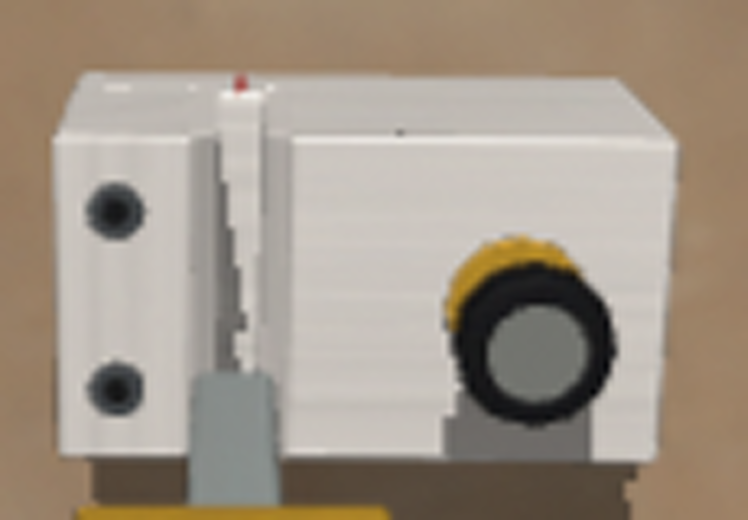

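```bash
python3 - <<'E'
from h import *
fit('w4',dict(TL=(55,138),BL=(60,456),TR=(676,143),BR=(656,460),H=(537,343)),220,135,6.5)
plan(.4905,.0597,.125,-11)
E
```

```text
w4 xy 0.5054 0.0571 yaw -11.4 rms 0.67 slot 0.4897 0.0603 plunger 0.5250 0.0532
d [-1.0, 1.2, 64.2] w [-0.0014, -0.0002, 0.0002] minrows 1.3
```

servo_tool(motion=[[10, -0.5, 0.5, 20, -0.001, 0, 0], [10, -0.5, 0.5, 40, -0.001, 0, 0], [10, -0.5, 0.5, 55, -0.001, 0, 0], [10, -0.5, 0.5, 64, -0.001, 0, 0], [10, -0.5, 0.5, 67, -0.001, 0, 0], [10, -0.5, 0.5, 68, -0.001, 0, 0]])

```text
t: 10.95
tool_pos: [0.4899, 0.0609, 0.1212]
tool_rot: [-2.422, -1.999, 0.0]
contact_force: [-0.6, 0.5, -2.0]
grip_width: 0.0183
```

```bash
python3 - <<'E'
from h import *
st()
E
```

```text
t 10.95 pos [489.9  60.9 121.2] psi -10.93 tilt 0.03 F [-0.6  0.5 -2. ] M [-0.01 -0.01 -0.02] g 18.3
```

servo_tool(motion=[[10, 0, 0, 1, 0, 0, 0], [10, 0, 0, 2, 0, 0, 0], [10, 0, 0, 3, 0, 0, 0], [10, 0, 0, 3.5, 0, 0, 0], [10, 0, 0, 3.5, 0, 0, 0]])

```text
t: 11.45
tool_pos: [0.4899, 0.0609, 0.1178]
tool_rot: [-2.423, -1.999, -0.0]
contact_force: [-0.9, -0.0, -1.7]
grip_width: 0.0185
```

```bash
python3 - <<'E'
from h import *
st()
E
```

```text
t 11.45 pos [489.9  60.9 117.8] psi -10.94 tilt 0.03 F [-0.9 -0.  -1.7] M [ 0.06 -0.02 -0.01] g 18.5
```

servo_tool(motion=[[10, 0, 0, 0.5, 0, 0, 0], [10, 0, 0, 1, 0, 0, 0], [10, 0, 0, 1, 0, 0, 0]])

```text
t: 11.75
tool_pos: [0.4902, 0.0609, 0.117]
tool_rot: [-2.423, -1.999, -0.001]
contact_force: [0.3, -0.4, -1.1]
grip_width: 0.0185
```

```bash
python3 - <<'E'
from h import *
st()
E
```

```text
t 11.75 pos [490.2  60.9 117. ] psi -10.95 tilt 0.04 F [ 0.3 -0.4 -1.1] M [-0.07 -0.11  0.  ] g 18.5
```

servo_tool(motion=[[10, 0, 0, 0.5, 0, 0, 0], [10, 0, 0, 1, 0, 0, 0], [10, 0, 0, 1, 0, 0, 0]])

```text
t: 12.05
tool_pos: [0.4903, 0.0609, 0.1161]
tool_rot: [-2.423, -1.999, -0.001]
contact_force: [0.5, -0.2, 2.1]
grip_width: 0.0183
```

```bash
python3 - <<'E'
from h import *
st()
E
```

```text
t 12.05 pos [490.3  60.9 116.1] psi -10.95 tilt 0.05 F [ 0.5 -0.2  2.1] M [-0.01  0.03 -0.01] g 18.3
```

servo_tool(motion=[[10, 0, 0, 0.5, 0, 0, 0], [10, 0, 0, 1, 0, 0, 0], [10, 0, 0, 1, 0, 0, 0], [10, 0, 0, 1, 0, 0, 0]])

```text
t: 12.45
tool_pos: [0.4905, 0.0609, 0.1158]
tool_rot: [-2.423, -1.999, -0.002]
contact_force: [-1.5, 0.5, 9.0]
grip_width: 0.0184
```

```bash
python3 - <<'E'
from h import *
st()
E
```

```text
t 12.45 pos [490.5  60.9 115.8] psi -10.97 tilt 0.09 F [-1.5  0.5  9. ] M [-0.08  0.6  -0.15] g 18.4
```

Block 2 jams at the mouth (9 N with the blade end about 4 mm below the top). Its slot also looks only about 6 mm wide, so it is bad. On to block 3.

servo_tool(motion=[[10, 0, 0, -8, 0, 0, 0], [10, 0, 0, -25, 0, 0, 0], [10, 0, 0, -50, 0, 0, 0], [10, 0, 0, -75, 0, 0, 0], [10, 0, 0, -75, 0, 0, 0]])

```text
t: 12.95
tool_pos: [0.4924, 0.061, 0.1936]
tool_rot: [2.423, 1.998, 0.011]
contact_force: [0.6, -0.3, -0.8]
grip_width: 0.0188
```

```bash
python3 - <<'E'
from h import *
st(); plan(.4873,-.0549,.19,-3.2)
E
```

```text
t 12.95 pos [492.4  61.  193.6] psi -10.97 tilt 0.40 F [ 0.6 -0.3 -0.8] M [ 0.02 -0.04 -0.02] g 18.8
d [-114.8, 17.1, 3.2] w [0.0057, -0.0041, -0.1356] minrows 2.3
```

servo_tool(motion=[[10, -38, 6, 1, 0.002, -0.001, -0.045], [10, -76, 11, 2, 0.004, -0.003, -0.09], [10, -114.8, 17.1, 3, 0.006, -0.004, -0.136], [10, -114.8, 17.1, 3, 0.006, -0.004, -0.136], [10, -114.8, 17.1, 3, 0.006, -0.004, -0.136]])

```text
t: 13.45
tool_pos: [0.4866, -0.0557, 0.1895]
tool_rot: [-2.284, -2.155, 0.002]
contact_force: [0.1, 1.0, -1.2]
grip_width: 0.0182
```

```bash
python3 - <<'E'
from h import *
st(); snap('wrist','w5'); crop('w5',215,135,115,85,'c9',6.5)
E
```

```text
t 13.45 pos [486.6 -55.7 189.5] psi -3.33 tilt 0.10 F [ 0.1  1.  -1.2] M [ 0.08 -0.04  0.07] g 18.2
```

View pics/w5.png

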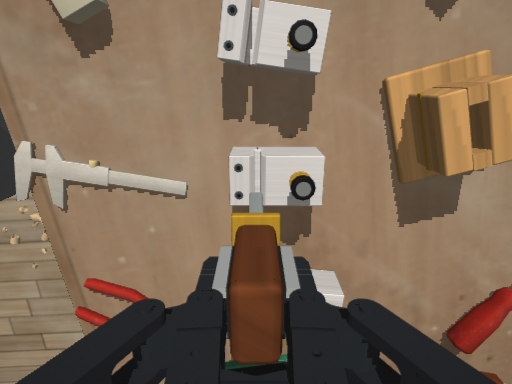

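View pics/c9.png

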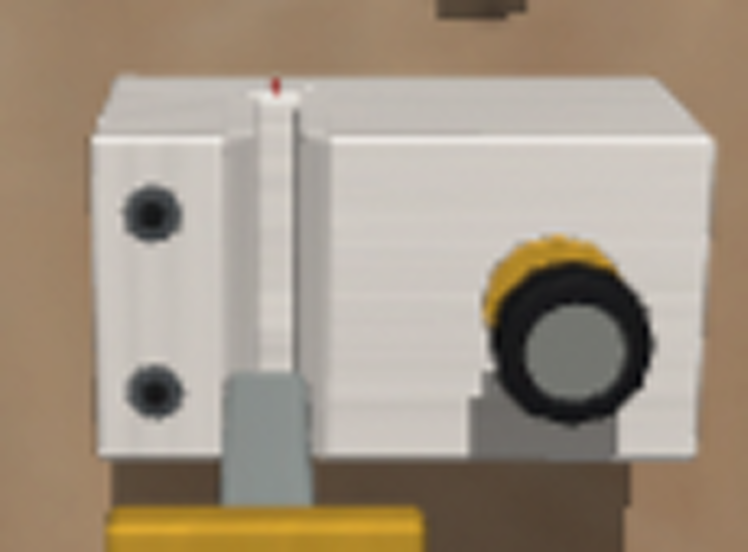

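```bash
python3 - <<'E'
from h import *
b=fit('w5',dict(TL=(93,138),BL=(98,456),TR=(715,140),BR=(696,456),H=(575,345)),215,135,6.5)
plan(b[0]-.016*np.cos(b[2]),b[1]-.016*np.sin(b[2]),.12,np.degrees(b[2]))
E
```

```text
w5 xy 0.5031 -0.0561 yaw -3.4 rms 0.54 slot 0.4872 -0.0551 plunger 0.5231 -0.0572
d [-0.6, 0.5, 69.5] w [-0.0016, -0.0004, 0.0038] minrows 1.4
```

servo_tool(motion=[[10, -0.6, 0.5, 20, -0.001, 0, 0.002], [10, -0.6, 0.5, 40, -0.001, 0, 0.002], [10, -0.6, 0.5, 58, -0.001, 0, 0.002], [10, -0.6, 0.5, 67, -0.001, 0, 0.002], [10, -0.6, 0.5, 70, -0.001, 0, 0.002], [10, -0.6, 0.5, 72, -0.001, 0, 0.002], [10, -0.6, 0.5, 73, -0.001, 0, 0.002], [10, -0.6, 0.5, 73, -0.001, 0, 0.002]])

```text
t: 14.3
tool_pos: [0.4877, -0.0549, 0.117]
tool_rot: [-2.284, -2.156, -0.001]
contact_force: [-0.3, -0.6, -2.4]
grip_width: 0.0185
```

```bash
python3 - <<'E'
from h import *
st()
E
```

```text
t 14.30 pos [487.7 -54.9 117. ] psi -3.31 tilt 0.05 F [-0.3 -0.6 -2.4] M [ 0.07 -0.04  0.  ] g 18.5
```

servo_tool(motion=[[10, 0, 0, 0.5, 0, 0, 0], [10, 0, 0, 1, 0, 0, 0], [10, 0, 0, 1.5, 0, 0, 0], [10, 0, 0, 1.7, 0, 0, 0], [10, 0, 0, 1.7, 0, 0, 0]])

```text
t: 14.8
tool_pos: [0.4878, -0.0549, 0.1158]
tool_rot: [-2.285, -2.156, -0.002]
contact_force: [-1.7, 1.0, 4.8]
grip_width: 0.0183
```

```bash
python3 - <<'E'
from h import *
st()
E
```

```text
t 14.80 pos [487.8 -54.9 115.8] psi -3.31 tilt 0.08 F [-1.7  1.   4.8] M [0.09 0.65 0.  ] g 18.3
```

servo_tool(motion=[[10, 0, 0, 0.5, 0, 0, 0], [10, 0, 0, 0.8, 0, 0, 0], [10, 0, 0, 0.8, 0, 0, 0]])

```text
t: 15.1
tool_pos: [0.4878, -0.055, 0.1157]
tool_rot: [-2.284, -2.155, -0.003]
contact_force: [-3.7, 0.5, 8.7]
grip_width: 0.0181
```

```bash
python3 - <<'E'
from h import *
st()
E
```

```text
t 15.10 pos [487.8 -55.  115.7] psi -3.33 tilt 0.12 F [-3.7  0.5  8.7] M [ 0.1   0.87 -0.01] g 18.1
```

Block 3 also jams at the mouth (9 N at the same height), so it is bad. On to block 4.

servo_tool(motion=[[10, 0, 0, -8, 0, 0, 0], [10, 0, 0, -25, 0, 0, 0], [10, 0, 0, -50, 0, 0, 0], [10, 0, 0, -75, 0, 0, 0], [10, 0, 0, -75, 0, 0, 0]])

```text
t: 15.6
tool_pos: [0.4901, -0.0554, 0.1939]
tool_rot: [2.283, 2.154, 0.011]
contact_force: [0.9, -1.3, -1.3]
grip_width: 0.018
```

```bash
python3 - <<'E'
from h import *
st(); plan(.505,-.182,.19,-8)
E
```

```text
t 15.60 pos [490.1 -55.4 193.9] psi -3.34 tilt 0.46 F [ 0.9 -1.3 -1.3] M [-0.01 -0.04 -0.04] g 18.0
d [-125.5, 22.2, 3.7] w [0.0073, -0.0033, 0.0814] minrows 2.6
```

servo_tool(motion=[[10, -42, 7, 1, 0.002, -0.001, 0.03], [10, -84, 15, 2, 0.005, -0.002, 0.055], [10, -125.5, 22, 3.5, 0.007, -0.003, 0.08], [10, -125.5, 22, 3.5, 0.007, -0.003, 0.08], [10, -125.5, 22, 3.5, 0.007, -0.003, 0.08]])

```text
t: 16.1
tool_pos: [0.504, -0.183, 0.1893]
tool_rot: [-2.372, -2.059, 0.001]
contact_force: [-0.2, 0.3, -1.6]
grip_width: 0.018
```

```bash
python3 - <<'E'
from h import *
st(); snap('wrist','w6'); crop('w6',215,125,115,85,'c10',6.5)
E
```

```text
t 16.10 pos [ 504.  -183.   189.3] psi -8.07 tilt 0.06 F [-0.2  0.3 -1.6] M [ 0.09 -0.03 -0.02] g 18.0
```

View pics/w6.png

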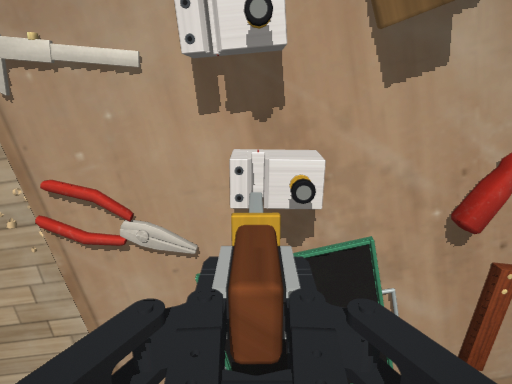

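View pics/c10.png

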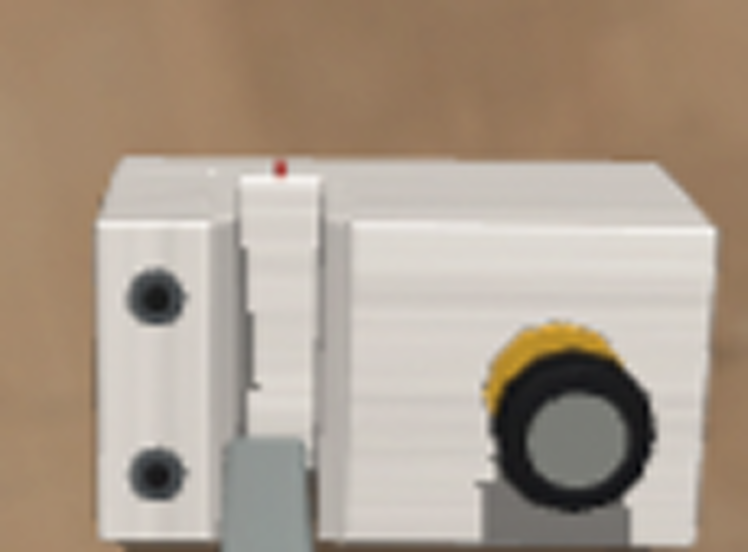

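Block 4's slot looks wide. I'll fit its pose.

```bash
python3 - <<'E'
from h import *
b=fit('w6',dict(TL=(97,221),BL=(100,539),TR=(717,230),BR=(696,543),H=(575,432)),215,125,6.5)
plan(b[0]-.016*np.cos(b[2]),b[1]-.016*np.sin(b[2]),.12,np.degrees(b[2]))
E
```

```text
w6 xy 0.5205 -0.1876 yaw -8.6 rms 0.58 slot 0.5047 -0.1852 plunger 0.5403 -0.1906
d [-3.6, 1.0, 69.3] w [-0.0013, -0.0006, 0.0123] minrows 1.4
```

servo_tool(motion=[[10, -3, 0.8, 20, -0.001, 0, 0.01], [10, -3, 0.8, 40, -0.001, 0, 0.01], [10, -3, 0.8, 58, -0.001, 0, 0.01], [10, -3, 0.8, 67, -0.001, 0, 0.01], [10, -3, 0.8, 70, -0.001, 0, 0.01], [10, -3, 0.8, 72, -0.001, 0, 0.01], [10, -3, 0.8, 73, -0.001, 0, 0.01], [10, -3, 0.8, 73, -0.001, 0, 0.01]])

```text
t: 16.95
tool_pos: [0.505, -0.1846, 0.1168]
tool_rot: [2.38, 2.051, 0.002]
contact_force: [-0.1, -0.1, -1.0]
grip_width: 0.018
```

```bash
python3 - <<'E'
from h import *
st()
E
```

```text
t 16.95 pos [ 505.  -184.6  116.8] psi -8.50 tilt 0.06 F [-0.1 -0.1 -1. ] M [-0.05 -0.03  0.02] g 18.0
```

servo_tool(motion=[[10, 0, 0, 1, 0, 0, 0], [10, 0, 0, 2, 0, 0, 0], [10, 0, 0, 3, 0, 0, 0], [10, 0, 0, 4, 0, 0, 0], [10, 0, 0, 5, 0, 0, 0]])

```text
t: 17.45
tool_pos: [0.5049, -0.1846, 0.1117]
tool_rot: [2.38, 2.051, 0.002]
contact_force: [0.2, -0.2, -2.0]
grip_width: 0.0182
```

```bash
python3 - <<'E'
from h import *
st()
E
```

```text
t 17.45 pos [ 504.9 -184.6  111.7] psi -8.50 tilt 0.06 F [ 0.2 -0.2 -2. ] M [-0.02 -0.    0.03] g 18.2
```

servo_tool(motion=[[10, 0, 0, 3, 0, 0, 0], [10, 0, 0, 7, 0, 0, 0], [10, 0, 0, 11, 0, 0, 0], [10, 0, 0, 15, 0, 0, 0], [10, 0, 0, 18, 0, 0, 0], [10, 0, 0, 20, 0, 0, 0], [10, 0, 0, 20.6, 0, 0, 0], [10, 0, 0, 20.6, 0, 0, 0]])

```text
t: 18.25
tool_pos: [0.505, -0.1846, 0.0911]
tool_rot: [2.38, 2.051, 0.002]
contact_force: [-0.1, -0.2, -2.1]
grip_width: 0.0186
```

```bash
python3 - <<'E'
from h import *
st()
E
```

```text
t 18.25 pos [ 505.  -184.6   91.1] psi -8.50 tilt 0.06 F [-0.1 -0.2 -2.1] M [-0.04  0.01  0.02] g 18.6
```

servo_tool(motion=[[10, 0, 0, 0.5, 0, 0, 0], [10, 0, 0, 1, 0, 0, 0], [10, 0, 0, 1.3, 0, 0, 0], [10, 0, 0, 1.3, 0, 0, 0]])

```text
t: 18.65
tool_pos: [0.5051, -0.1847, 0.0902]
tool_rot: [2.38, 2.05, 0.002]
contact_force: [-1.3, 0.8, 3.4]
grip_width: 0.0183
```

```bash
python3 - <<'E'
from h import *
st()
E
```

```text
t 18.65 pos [ 505.1 -184.7   90.2] psi -8.51 tilt 0.08 F [-1.3  0.8  3.4] M [0.07 0.25 0.  ] g 18.3
```

Block 4 is good: the blade reached the bottom. Now the gauge goes back to its stand.

servo_tool(motion=[[10, 0, 0, -8, 0, 0, 0], [10, 0, 0, -25, 0, 0, 0], [10, 0, 0, -55, 0, 0, 0], [10, 0, 0, -90, 0, 0, 0], [10, 0, 0, -125, 0, 0, 0], [10, 0, 0, -125, 0, 0, 0]])

```text
t: 19.25
tool_pos: [0.5076, -0.1861, 0.22]
tool_rot: [2.375, 2.045, 0.011]
contact_force: [0.6, 0.2, -1.9]
grip_width: 0.0182
```

```bash
python3 - <<'E'
from h import *
st(); plan(.6572,-.0172,.2,11.5)
E
```

```text
t 19.25 pos [ 507.6 -186.1  220. ] psi -8.53 tilt 0.59 F [ 0.6  0.2 -1.9] M [0.   0.01 0.07] g 18.2
d [189.2, 122.7, 21.4] w [0.0103, 0.001, -0.3496] minrows 4.5
```

servo_tool(motion=[[10, 31, 20, 3, 0.002, 0, -0.06], [10, 62, 40, 6, 0.003, 0, -0.12], [10, 94, 61, 10, 0.005, 0, -0.18], [10, 126, 82, 14, 0.007, 0, -0.24], [10, 158, 102, 18, 0.008, 0, -0.3], [10, 189, 122.7, 21, 0.01, 0.001, -0.35], [10, 189, 122.7, 21, 0.01, 0.001, -0.35], [10, 189, 122.7, 21, 0.01, 0.001, -0.35]])

```text
t: 20.05
tool_pos: [0.6567, -0.0166, 0.199]
tool_rot: [-1.985, -2.434, 0.003]
contact_force: [-0.8, -1.3, -1.9]
grip_width: 0.0182
```

```bash
python3 - <<'E'
from h import *
st(); plan(.6572,-.0172,.15,11.5);snap('wrist','w7')
E
```

```text
t 20.05 pos [656.7 -16.6 199. ] psi 11.61 tilt 0.12 F [-0.8 -1.3 -1.9] M [-0.03  0.   -0.02] g 18.2
d [-0.7, 0.4, 49.0] w [-0.002, 0.0002, 0.002] minrows 1.0
```

View pics/w7.png

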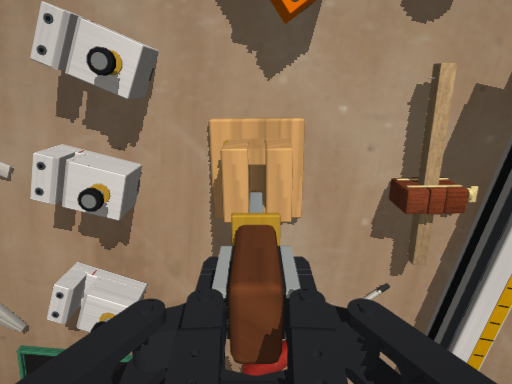

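The blade at (256,200) is in line with the stand slot at (257,180). I'll lower it now.

servo_tool(motion=[[10, -0.7, 0.4, 20, -0.001, 0, 0.001], [10, -0.7, 0.4, 40, -0.001, 0, 0.001], [10, -0.7, 0.4, 60, -0.001, 0, 0.001], [10, -0.7, 0.4, 80, -0.001, 0, 0.001], [10, -0.7, 0.4, 95, -0.001, 0, 0.001], [10, -0.7, 0.4, 105, -0.001, 0, 0.001], [10, -0.7, 0.4, 109, -0.001, 0, 0.001], [10, -0.7, 0.4, 109, -0.001, 0, 0.001]])

```text
t: 20.9
tool_pos: [0.6566, -0.0191, 0.0903]
tool_rot: [-1.99, -2.431, 0.002]
contact_force: [-0.5, 0.0, -0.8]
grip_width: 0.0183
```

```bash
python3 - <<'E'
from h import *
st()
E
```

```text
t 20.90 pos [656.6 -19.1  90.3] psi 11.40 tilt 0.08 F [-0.5  0.  -0.8] M [-0.01 -0.01 -0.03] g 18.3
```

servo_tool(motion=[[10, 1, 0.3, 1, 0, 0, 0], [10, 1.5, 0.3, 2, 0, 0, 0], [10, 1.5, 0.3, 2.3, 0, 0, 0], [10, 1.5, 0.3, 2.3, 0, 0, 0]])

```text
t: 21.3
tool_pos: [0.6567, -0.0175, 0.0883]
tool_rot: [1.99, 2.431, -0.002]
contact_force: [0.7, -0.1, -1.5]
grip_width: 0.0181
```

```bash
python3 - <<'E'
from h import *
st()
E
```

```text
t 21.30 pos [656.7 -17.5  88.3] psi 11.41 tilt 0.06 F [ 0.7 -0.1 -1.5] M [ 0.04 -0.01 -0.01] g 18.1
```

Now I'll release it and lift away.

servo_tool(motion=[[10, 0, 0, 0.5, 0, 0, 0], [30, 0, 0, 0.5, 0, 0, 0], [45, 0, 0, 0.5, 0, 0, 0], [50, 0, 0, 0, 0, 0, 0], [50, 0, 0, -20, 0, 0, 0], [50, 0, 0, -60, 0, 0, 0], [50, 0, 0, -100, 0, 0, 0]])

```text
t: 22.0
tool_pos: [0.6563, -0.0175, 0.1888]
tool_rot: [-1.989, -2.43, 0.004]
contact_force: [1.3, 0.3, 0.0]
grip_width: 0.0501
```

```bash
python3 - <<'E'
from h import *
st(); plan(.49,.19,.26,-7)
E
```

```text
t 22.00 pos [656.3 -17.5 188.8] psi 11.40 tilt 0.15 F [1.3 0.3 0. ] M [-0.02 -0.06 -0.  ] g 50.1
d [236.2, -122.1, -71.1] w [-0.0023, 0.0012, 0.3212] minrows 5.5
```

servo_tool(motion=[[30, 40, -20, -20, 0, 0, 0.05], [0, 80, -40, -40, 0, 0, 0.1], [0, 120, -62, -60, -0.001, 0, 0.16], [0, 160, -83, -71, -0.001, 0, 0.22], [0, 200, -104, -71, -0.002, 0.001, 0.27], [0, 236, -122, -71, -0.002, 0.001, 0.32], [0, 236, -122, -71, -0.002, 0.001, 0.32]])

```text
t: 22.7
tool_pos: [0.4866, 0.1955, 0.2599]
tool_rot: [-2.34, -2.091, -0.0]
contact_force: [-0.3, 0.1, 0.5]
grip_width: -0.0
```

```bash
python3 - <<'E'
from h import *
st(); snap('wrist','w8'); snap('top','t8')
E
```

```text
t 22.70 pos [486.6 195.5 259.9] psi -6.44 tilt 0.20 F [-0.3  0.1  0.5] M [-0.03 -0.03 -0.  ] g -0.0
```

View pics/w8.png

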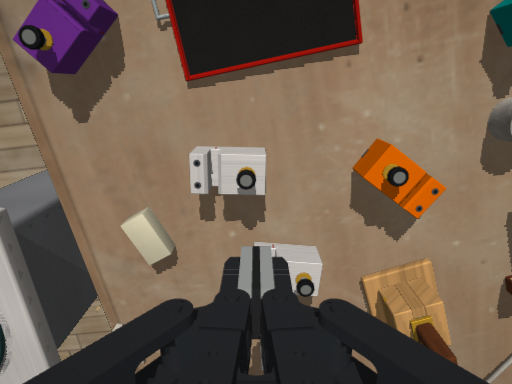

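View pics/t8.png

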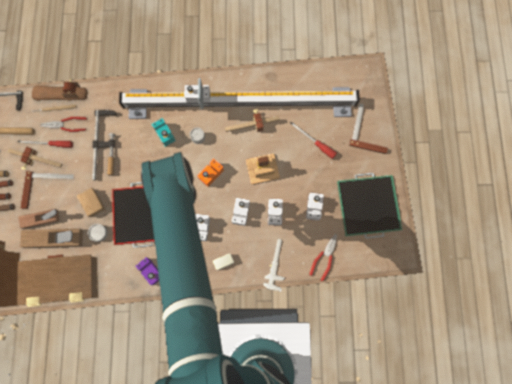

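The wrist view shows the gauge back in its stand at (430,335), and block 1's plunger head at (246,179) with block corners at (191,149), (191,192), (265,148), (265,194).

```bash
python3 - <<'E'
from h import *
fit('w8',dict(TL=(191.5,149),BL=(191.5,192.5),TR=(266,149),BR=(265.5,194.5),H=(246,179.5)),.43,.43,1)
print(px2w('w8',246,179.5,.067))
plan(.4742,.1855,.09,-7)
E
```

```text
w8 xy 0.4560 0.1896 yaw -7.7 rms 1.62 slot 0.4401 0.1918 plunger 0.4758 0.1870
[0.47471108 0.1851998  0.067     ]
d [-7.1, -15.0, 170.2] w [0.0003, -0.0003, 0.004] minrows 3.4
```

servo_tool(motion=[[0, -7, -14.7, 40, 0, 0, 0], [0, -7, -14.7, 85, 0, 0, 0], [0, -7, -14.7, 125, 0, 0, 0], [0, -7, -14.7, 155, 0, 0, 0], [0, -7, -14.7, 170, 0, 0, 0], [0, -7, -14.7, 175, 0, 0, 0], [0, -7, -14.7, 178, 0, 0, 0], [0, -7, -14.7, 178, 0, 0, 0]])

```text
t: 23.6
tool_pos: [0.4754, 0.185, 0.0827]
tool_rot: [2.35, 2.085, 0.002]
contact_force: [0.3, 0.5, -0.2]
grip_width: -0.0003
```

```bash
python3 - <<'E'
from h import *
st(); plan(.4745,.1853,.067,-7); snap('wrist','w9'); crop('w9',150,100,220,160,'c11',3.5)
E
```

```text
t 23.60 pos [475.4 185.   82.7] psi -6.84 tilt 0.08 F [ 0.3  0.5 -0.2] M [0.02 0.   0.02] g -0.3
d [0.2, -1.0, 15.7] w [0.0013, -0.0007, 0.0028] minrows 0.3
```

View pics/c11.png

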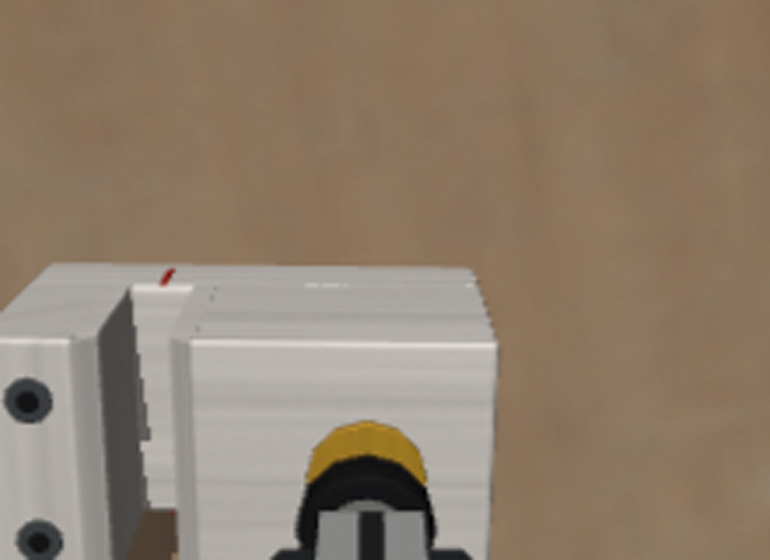

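The fingertips are over the plunger head at crop (367,510). Pressing.

servo_tool(motion=[[0, 0, -0.3, 3, 0, 0, 0], [0, 0, -0.3, 6, 0, 0, 0], [0, 0, -0.3, 9, 0, 0, 0], [0, 0, -0.3, 11, 0, 0, 0], [0, 0, -0.3, 13, 0, 0, 0], [0, 0, -0.3, 14.5, 0, 0, 0], [0, 0, -0.3, 14.5, 0, 0, 0]])

```text
t: 24.35
tool_pos: [0.4754, 0.1856, 0.0686]
tool_rot: [2.349, 2.085, 0.004]
contact_force: [-0.4, 1.3, 3.7]
grip_width: 0.0002
```

```bash
python3 - <<'E'
from h import *
st()
E
```

```text
t 24.35 pos [475.4 185.6  68.6] psi -6.81 tilt 0.15 F [-0.4  1.3  3.7] M [ 0.15 -0.04  0.01] g 0.2
```

servo_tool(motion=[[0, 0, 0, 0.8, 0, 0, 0], [0, 0, 0, 1.6, 0, 0, 0], [0, 0, 0, 2.2, 0, 0, 0], [0, 0, 0, 2.2, 0, 0, 0], [0, 0, 0, 2.2, 0, 0, 0]])

```text
t: 24.85
tool_pos: [0.4755, 0.1856, 0.067]
tool_rot: [2.349, 2.085, 0.004]
contact_force: [-2.0, -1.0, 9.9]
grip_width: 0.0001
```

```bash
python3 - <<'E'
from h import *
st()
E
```

```text
t 24.85 pos [475.5 185.6  67. ] psi -6.81 tilt 0.16 F [-2.  -1.   9.9] M [-0.1   0.47 -0.02] g 0.1
```

servo_tool(motion=[[0, 0, 0, 0.4, 0, 0, 0], [0, 0, 0, 0.8, 0, 0, 0], [0, 0, 0, 0.8, 0, 0, 0]])

```text
t: 25.15
tool_pos: [0.4755, 0.1856, 0.067]
tool_rot: [-2.349, -2.085, -0.005]
contact_force: [-3.2, 0.8, 12.1]
grip_width: -0.0
```

```bash
python3 - <<'E'
from h import *
st()
E
```

```text
t 25.15 pos [475.5 185.6  67. ] psi -6.83 tilt 0.18 F [-3.2  0.8 12.1] M [-0.13  0.59  0.02] g -0.0
```

Plunger 1 is on its stop: z stays at 67.0 mm while the force rises to 12 N. I'll lift and go to block 4.

servo_tool(motion=[[0, 0, 0, -10, 0, 0, 0], [0, 0, 0, -30, 0, 0, 0], [0, 0, 0, -60, 0, 0, 0], [0, 0, 0, -100, 0, 0, 0], [0, 0, 0, -130, 0, 0, 0]])

```text
t: 25.65
tool_pos: [0.4752, 0.1849, 0.1986]
tool_rot: [-2.35, -2.085, -0.005]
contact_force: [1.4, -0.6, 0.7]
grip_width: 0.0006
```

```bash
python3 - <<'E'
from h import *
st(); plan(.52,-.18,.23,-8.5)
E
```

```text
t 25.65 pos [475.2 184.9 198.6] psi -6.85 tilt 0.17 F [ 1.4 -0.6  0.7] M [ 0.08 -0.03 -0.  ] g 0.6
d [-356.9, 88.0, -32.1] w [0.0018, -0.0024, 0.0287] minrows 7.4
```

servo_tool(motion=[[0, -45, 11, -20, 0, 0, 0], [0, -90, 22, -30, 0, 0, 0.01], [0, -135, 33, -32, 0, 0, 0.01], [0, -180, 44, -32, 0, 0, 0.02], [0, -225, 55, -32, 0, -0.001, 0.02], [0, -270, 66, -32, 0.001, -0.001, 0.025], [0, -315, 77, -32, 0.001, -0.001, 0.028], [0, -357, 88, -32, 0.001, -0.001, 0.028]])

```text
t: 26.45
tool_pos: [0.5193, -0.1822, 0.2297]
tool_rot: [-2.379, -2.05, -0.002]
contact_force: [1.3, 0.7, 0.9]
grip_width: 0.0003
```

```bash
python3 - <<'E'
from h import *
st(); snap('wrist','w10')
E
```

```text
t 26.45 pos [ 519.3 -182.2  229.7] psi -8.50 tilt 0.08 F [1.3 0.7 0.9] M [ 0.06 -0.06 -0.04] g 0.3
```

View pics/w10.png

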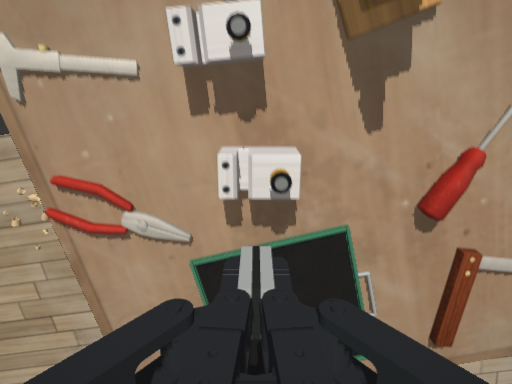

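Block 4's plunger head is at (281,182) in the wrist view.

```bash
python3 - <<'E'
from h import *
fit('w10',dict(TL=(218.5,147.5),BL=(219,199),TR=(301,147.5),BR=(299.5,199.5),H=(281,182.3)),.43,.43,1)
print(px2w('w10',281,182.3,.067))
plan(.5402,-.1905,.082,-8.5)
E
```

```text
w10 xy 0.5217 -0.1866 yaw -9.1 rms 2.52 slot 0.5059 -0.1840 plunger 0.5414 -0.1897
[ 0.54059183 -0.19149925  0.067     ]
d [4.2, 20.4, 148.6] w [0.0032, 0.0047, -0.0086] minrows 3.0
```

```bash
python3 - <<'E'
from h import *
st(); plan(.5405,-.191,.082,-8.5)
E
```

```text
t 26.50 pos [ 519.  -190.7  230.5] psi -8.99 tilt 0.33 F [ 0.9 -6.2  1.4] M [-0.36  0.   -0.03] g 0.0
d [3.8, 20.8, 148.6] w [0.0032, 0.0047, -0.0086] minrows 3.0
```

servo_tool(motion=[[0, 0, 15, 0, 0, 0, 0], [0, 0, 15, 0, 0, 0, 0], [0, 0, 15, 0, 0, 0, 0]])

```text
t: 26.8
tool_pos: [0.5331, -0.1925, 0.23]
tool_rot: [2.386, 2.038, -0.004]
contact_force: [0.8, 0.3, -0.0]
grip_width: -0.0001
```

```bash
python3 - <<'E'
from h import *
st(); snap('wrist','w11');st(); crop('w11',180,120,125,90,'c12',6)
E
```

```text
t 26.80 pos [ 533.1 -192.5  230. ] psi -8.98 tilt 0.28 F [ 0.8  0.3 -0. ] M [ 0.04 -0.04  0.05] g -0.1
t 26.85 pos [ 533.1 -192.   230.1] psi -8.94 tilt 0.26 F [-0.7 -0.2 -0.2] M [-0.    0.04 -0.02] g -0.2
```

View pics/c12.png

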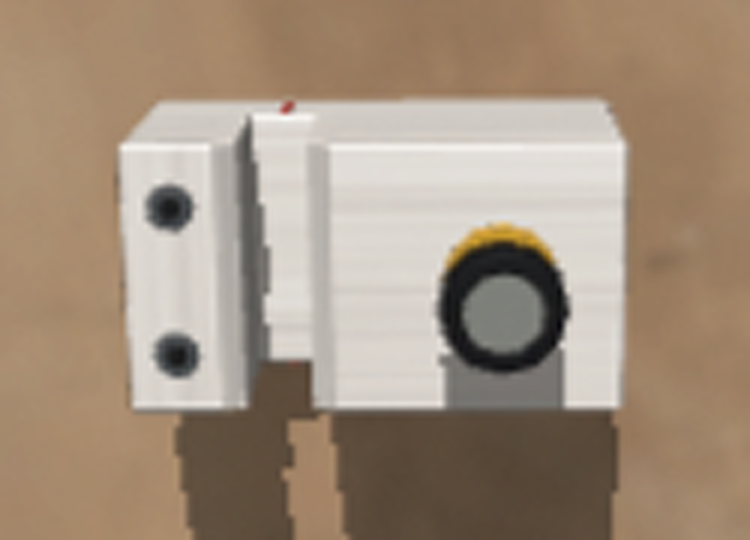

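```bash
python3 - <<'E'
from h import *
fit('w11',dict(TL=(122,146),BL=(133,408),TR=(627,147),BR=(621,408),H=(504,308)),180,120,6)
plan(.5403,-.1908,.082,-8.5)
E
```

```text
w11 xy 0.5206 -0.1876 yaw -9.0 rms 0.60 slot 0.5048 -0.1851 plunger 0.5404 -0.1908
d [3.0, 6.7, 148.1] w [0.0016, 0.0042, -0.0077] minrows 3.0
```

servo_tool(motion=[[0, 3, 7, 40, 0.001, 0.003, -0.005], [0, 3, 7, 85, 0.001, 0.004, -0.005], [0, 3, 7, 120, 0.001, 0.004, -0.005], [0, 3, 7, 140, 0.001, 0.004, -0.005], [0, 3, 7, 148, 0.001, 0.004, -0.005], [0, 3, 7, 148, 0.001, 0.004, -0.005], [0, 3, 7, 148, 0.001, 0.004, -0.005]])

```text
t: 27.55
tool_pos: [0.5413, -0.1907, 0.0832]
tool_rot: [2.381, 2.047, 0.002]
contact_force: [0.2, 0.0, 0.2]
grip_width: -0.0002
```

```bash
python3 - <<'E'
from h import *
st(); plan(.5403,-.1908,.067,-8.7)
E
```

```text
t 27.55 pos [ 541.3 -190.7   83.2] psi -8.62 tilt 0.13 F [0.2 0.  0.2] M [ 0.02 -0.01  0.  ] g -0.2
d [-0.3, -1.0, 16.2] w [0.0022, 0.0002, 0.0013] minrows 0.3
```

servo_tool(motion=[[0, 0, -0.7, 4, 0.001, 0, 0], [0, 0, -0.7, 8, 0.001, 0, 0], [0, 0, -0.7, 11, 0.001, 0, 0], [0, 0, -0.7, 14, 0.001, 0, 0], [0, 0, -0.7, 15.5, 0.001, 0, 0], [0, 0, -0.7, 17, 0.001, 0, 0], [0, 0, -0.7, 17.5, 0.001, 0, 0], [0, 0, -0.7, 17.5, 0.001, 0, 0]])

```text
t: 28.35
tool_pos: [0.5413, -0.1906, 0.067]
tool_rot: [2.381, 2.047, 0.003]
contact_force: [-1.3, 2.3, 12.2]
grip_width: 0.0001
```

```bash
python3 - <<'E'
from h import *
st()
E
```

```text
t 28.35 pos [ 541.3 -190.6   67. ] psi -8.62 tilt 0.15 F [-1.3  2.3 12.2] M [0.47 0.38 0.01] g 0.1
```

Plunger 4 is on its stop (z 67.0 mm, 12 N). I'll lift and look at the green tray with the tool turned for block grasps.

servo_tool(motion=[[0, 0, 0, -10, 0, 0, 0], [0, 0, 0, -40, 0, 0, 0], [0, 0, 0, -80, 0, 0, 0], [20, 0, 0, -125, 0, 0, -0.1], [40, 0, 0, -170, 0, 0, -0.23], [60, 0, 0, -210, 0, 0, -0.37], [70, 0, 0, -240, 0, 0, -0.51], [70, 0, 0, -260, 0, 0, -0.65]])

```text
t: 29.15
tool_pos: [0.5406, -0.1913, 0.3296]
tool_rot: [1.594, 2.702, 0.004]
contact_force: [1.2, 0.0, -0.2]
grip_width: 0.07
```

```bash
python3 - <<'E'
from h import *
s=st(); print(s['joint_pos'].round(2)); plan(.48,-.36,.36,85)
E
```

```text
t 29.15 pos [ 540.6 -191.3  329.6] psi 28.92 tilt 0.29 F [ 1.2  0.  -0.2] M [-0.03 -0.02 -0.01] g 70.0
[-0.22  0.28  0.63  1.73 -0.17  1.19  0.95]
d [-118.5, -134.5, -30.7] w [0.0027, 0.0044, -0.9789] minrows 6.5
```

servo_tool(motion=[[70, -17, -19, -4, 0, 0, -0.14], [70, -34, -38, -8, 0.001, 0.001, -0.28], [70, -51, -57, -13, 0.001, 0.002, -0.42], [70, -68, -77, -17, 0.001, 0.003, -0.56], [70, -85, -96, -22, 0.002, 0.003, -0.7], [70, -102, -115, -26, 0.002, 0.004, -0.84], [70, -118, -134, -30, 0.003, 0.004, -0.98], [70, -118, -134, -30, 0.003, 0.004, -0.98]])

```text
t: 29.95
tool_pos: [0.4772, -0.3635, 0.3597]
tool_rot: [-0.142, -3.137, 0.004]
contact_force: [0.7, -0.4, -0.2]
grip_width: 0.0701
```

servo_tool(motion=[[70, 0, 0, 0, 0, 0, 0], [70, 0, 0, 0, 0, 0, 0]])

```text
t: 30.15
tool_pos: [0.477, -0.3631, 0.3594]
tool_rot: [-0.144, -3.137, 0.004]
contact_force: [-0.8, 0.3, -0.3]
grip_width: 0.0702
```

```bash
python3 - <<'E'
from h import *
s=st(); print(s['joint_pos'].round(2)); snap('wrist','w12')
E
```

```text
t 30.15 pos [ 477.  -363.1  359.4] psi 84.73 tilt 0.16 F [-0.8  0.3 -0.3] M [-0.03 -0.01  0.04] g 70.2
[ 0.16  0.3   0.55  1.61 -0.16  1.27  2.22]
```

View pics/w12.png

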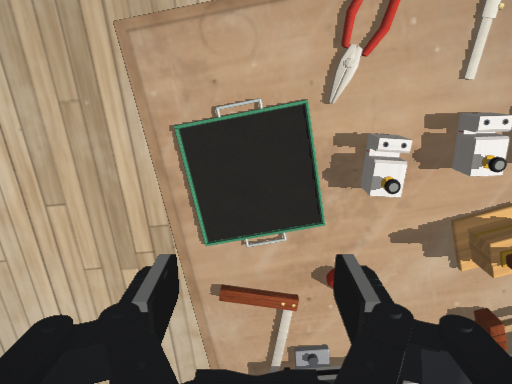

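The wrist view shows the green tray's corners at (175,126), (307,100), (325,224), (207,245), with block 4 at (385,165) and block 3 at (483,145). Nothing has moved.

```bash
python3 - <<'E'
from h import *
P=[(174.5,126),(306.5,100),(324.5,224),(207,245)]
w=np.array([px2w('w12',*p,.009)[:2] for p in P]); print(w.round(4),w.mean(0).round(4))
for i in range(4):
    e=w[(i+1)%4]-w[i]; print(np.hypot(*e).round(3),np.degrees(np.arctan2(e[1],e[0])).round(1))
E
```

```text
[[ 0.4421 -0.4762]
 [ 0.4241 -0.2903]
 [ 0.6103 -0.2714]
 [ 0.629  -0.456 ]] [ 0.5264 -0.3735]
0.187 95.5
0.187 5.8
0.186 -84.2
0.188 -173.8
```

```bash
python3 - <<'E'
from h import *
plan(.44,.17,.26,83)
E
```

```text
d [85.3, 527.2, 98.4] w [-0.0021, -0.0014, 0.0315] minrows 10.9
```

servo_tool(motion=[[70, 6, 38, 6, 0, 0, 0.002], [70, 12, 80, 14, 0, 0, 0.004], [70, 20, 122, 22, 0, 0, 0.007], [70, 27, 165, 30, 0, 0, 0.01], [70, 34, 208, 38, -0.001, 0, 0.012], [70, 41, 250, 46, -0.001, 0, 0.015], [70, 48, 293, 54, -0.001, -0.001, 0.018], [70, 54, 335, 62, -0.001, -0.001, 0.02]])

```text
t: 31.0
tool_pos: [0.4532, -0.0214, 0.2966]
tool_rot: [-0.172, -3.137, 0.001]
contact_force: [1.9, 0.3, -0.0]
grip_width: 0.0701
```

servo_tool(motion=[[70, 5, 40, 7, 0, 0, 0.002], [70, 11, 80, 14, 0, 0, 0.004], [70, 18, 120, 22, 0, 0, 0.006], [70, 24, 155, 29, 0, 0, 0.008], [70, 31, 190, 36, -0.001, 0, 0.011], [70, 31, 190, 36, -0.001, 0, 0.011], [70, 31, 190, 36, -0.001, 0, 0.011]])

```text
t: 31.7
tool_pos: [0.4424, 0.1719, 0.2601]
tool_rot: [-0.184, -3.135, 0.001]
contact_force: [-0.6, -0.4, 0.4]
grip_width: 0.0696
```

```bash
python3 - <<'E'
from h import *
s=st(); print(s['joint_pos'].round(2)); snap('wrist','w13'); snap('top','t13')
E
```

```text
t 31.70 pos [442.4 171.9 260.1] psi 83.27 tilt 0.05 F [-0.6 -0.4  0.4] M [-0.05  0.   -0.05] g 69.6
[-0.55  0.14  0.12  2.   -0.02  1.    1.03]
```

View pics/w13.png

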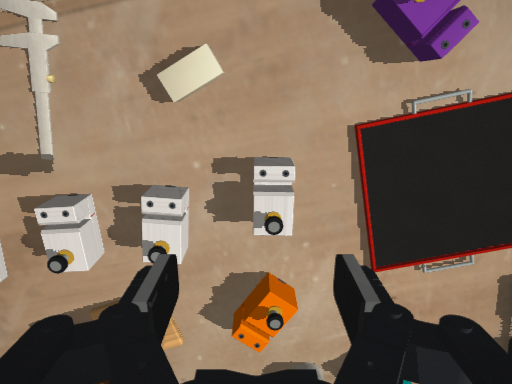

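```bash
python3 - <<'E'
from h import *
crop('w13',235,145,75,100,'c14',6); crop('w13',130,175,75,100,'c15',6)
E
```

```text
(no output)
```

View pics/c14.png

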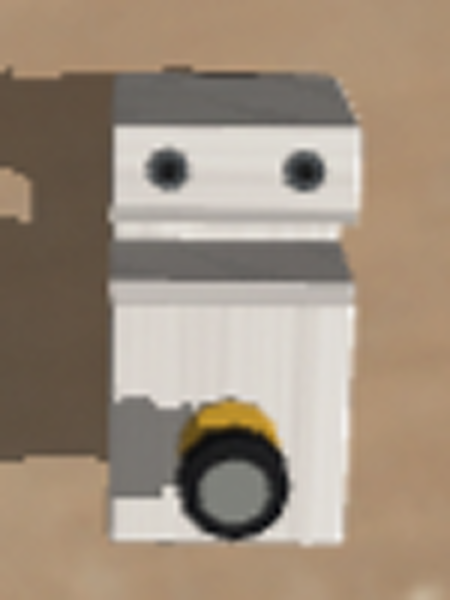

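View pics/c15.png

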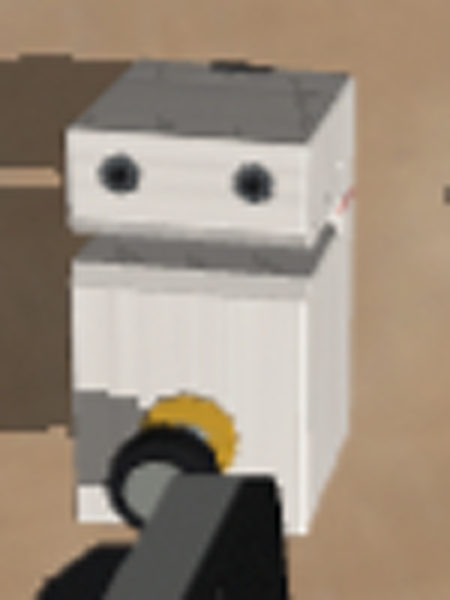

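```bash
python3 - <<'E'
from h import *
b=fit('w13',dict(BL=(112,124),TL=(361,126),BR=(112,540),TR=(343,543),H=(234,484)),235,145,6)
fit('w13',dict(BL=(67,128),TL=(308,147),BR=(78,522),TR=(302,534)),130,175,6)
c,s=np.cos(b[2]),np.sin(b[2]); plan(b[0]+.003*c,b[1]+.003*s,.10,90+np.degrees(b[2])); plan(b[0]+.003*c,b[1]+.003*s,.02,90+np.degrees(b[2]))
E
```

```text
w13 xy 0.4845 0.1845 yaw -7.1 rms 0.39 slot 0.4687 0.1865 plunger 0.5044 0.1821
w13 xy 0.5049 0.0570 yaw -11.3 rms 0.46 slot 0.4892 0.0601 plunger 0.5245 0.0530
d [-42.4, 19.2, 160.6] w [0.0, 0.0001, 0.0035] minrows 3.3
d [-42.3, 19.2, 240.6] w [0.0, 0.0001, 0.0035] minrows 4.9
```

Block 1 has been knocked about 30 mm in +x to (0.4845, 0.1845), with its yaw unchanged. Block 2 has not moved. I'll grasp block 1 at its new pose.

servo_tool(motion=[[70, -20, 9, 35, 0, 0, 0.003], [70, -42.3, 19.2, 75, 0, 0, 0.003], [70, -42.3, 19.2, 115, 0, 0, 0.003], [70, -42.3, 19.2, 155, 0, 0, 0.003], [70, -42.3, 19.2, 180, 0, 0, 0.003], [70, -42.3, 19.2, 180, 0, 0, 0.003]])

```text
t: 32.4
tool_pos: [0.4855, 0.1818, 0.0777]
tool_rot: [-0.198, -3.13, 0.006]
contact_force: [-0.1, 0.9, -0.1]
grip_width: 0.0699
```

```bash
python3 - <<'E'
from h import *
st(); plan(.4875,.1841,.02,82.9); snap('wrist','w14')
E
```

```text
t 32.40 pos [485.5 181.8  77.7] psi 82.76 tilt 0.39 F [-0.1  0.9 -0.1] M [ 0.   -0.01 -0.  ] g 69.9
d [-2.0, 2.8, 57.7] w [-0.0043, -0.0053, -0.0025] minrows 1.2
```

View pics/w14.png

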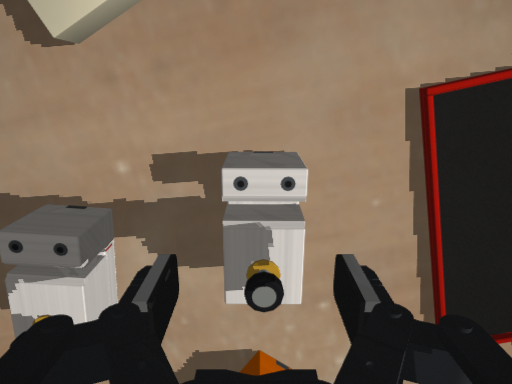

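Block 1 sits between the open fingers at (262,230). I'll lower and grip.

servo_tool(motion=[[70, -2, 2.5, 15, -0.004, -0.005, -0.002], [70, -2, 2.5, 35, -0.004, -0.005, -0.002], [70, -2, 2.5, 50, -0.004, -0.005, -0.002], [70, -2, 2.5, 57.5, -0.004, -0.005, -0.002], [60, -2, 2.5, 57.5, -0.004, -0.005, -0.002]], squeeze=50)

```text
t: 32.95
tool_pos: [0.4898, 0.1845, 0.023]
tool_rot: [0.196, 3.132, 0.003]
contact_force: [0.7, -0.2, 0.4]
grip_width: 0.0598
```

```bash
python3 - <<'E'
from h import *
st(); plan(.4875,.1841,.02,82.9)
E
```

```text
t 32.95 pos [489.8 184.5  23. ] psi 82.84 tilt 0.25 F [ 0.7 -0.2  0.4] M [-0.02  0.01 -0.03] g 59.8
d [2.2, -0.7, 3.0] w [0.0022, 0.0037, -0.001] minrows 0.1
```

servo_tool(motion=[[60, 2, -0.7, 2, 0.002, 0.003, 0], [48, 2, -0.7, 2, 0.002, 0.003, 0], [36, 2, -0.7, 2, 0.002, 0.003, 0], [36, 2, -0.7, 2, 0.002, 0.003, 0], [36, 2, -0.7, 2, 0.002, 0.003, 0], [36, 2, -0.7, 2, 0.002, 0.003, 0]], squeeze=50)

```text
t: 33.55
tool_pos: [0.4885, 0.1846, 0.0222]
tool_rot: [0.196, 3.133, 0.002]
contact_force: [-0.8, 1.0, 5.6]
grip_width: 0.0438
```

```bash
python3 - <<'E'
from h import *
st()
E
```

```text
t 33.55 pos [488.5 184.6  22.2] psi 82.85 tilt 0.16 F [-0.8  1.   5.6] M [-0.08  0.23 -0.06] g 43.8
```

servo_tool(motion=[[36, 0, 0, -8, 0, 0, 0], [36, 0, 0, -25, 0, 0, 0], [36, 0, 0, -60, 0, 0, 0], [36, 0, 0, -100, 0, 0, 0], [36, 0, 0, -140, 0, 0, 0], [36, 0, 0, -160, 0, 0, 0], [36, 0, 0, -160, 0, 0, 0]])

```text
t: 34.25
tool_pos: [0.4898, 0.1851, 0.1857]
tool_rot: [0.196, 3.127, 0.007]
contact_force: [1.1, 0.6, -2.2]
grip_width: 0.0433
```

```bash
python3 - <<'E'
from h import *
st(); plan(.5345,-.415,.16,90)
E
```

```text
t 34.25 pos [489.8 185.1 185.7] psi 82.84 tilt 0.55 F [ 1.1  0.6 -2.2] M [-0.02  0.01  0.03] g 43.3
d [-118.9, -590.0, 23.6] w [0.0047, 0.0084, -0.1249] minrows 12.0
```

servo_tool(motion=[[36, -5, -25, 0, 0, 0, -0.005], [36, -12, -60, 0, 0, 0.001, -0.012], [36, -20, -100, 0, 0.001, 0.002, -0.02], [36, -28, -140, 0, 0.001, 0.002, -0.03], [36, -36, -180, 0, 0.002, 0.003, -0.04], [36, -44, -220, 0, 0.002, 0.004, -0.045], [36, -52, -260, 0, 0.002, 0.004, -0.055], [36, -60, -300, 0, 0.003, 0.005, -0.063]])

```text
t: 35.05
tool_pos: [0.5105, -0.1215, 0.1829]
tool_rot: [0.097, 3.14, 0.003]
contact_force: [1.1, 0.4, -2.2]
grip_width: 0.0433
```

```bash
python3 - <<'E'
from h import *
s=st(); print(s['joint_pos'].round(2)); plan(.5345,-.415,.16,90)
E
```

```text
t 35.05 pos [ 510.5 -121.5  182.9] psi 86.48 tilt 0.11 F [ 1.1  0.4 -2.2] M [-0.03 -0.02 -0.02] g 43.3
[-0.04  0.33  0.25  1.97 -0.11  0.85  1.78]
d [-42.0, -291.6, 22.3] w [0.002, 0.0001, -0.0615] minrows 5.9
```

servo_tool(motion=[[36, -5, -38, 0, 0, 0, -0.008], [36, -11, -78, 0, 0, 0, -0.016], [36, -17, -120, 0, 0.001, 0, -0.025], [36, -23, -162, 0, 0.001, 0, -0.034], [36, -29, -204, 0, 0.001, 0, -0.043], [36, -35, -244, 5, 0.001, 0, -0.052], [36, -40, -275, 14, 0.002, 0, -0.06], [36, -42, -291.6, 22, 0.002, 0, -0.061]])

```text
t: 35.85
tool_pos: [0.5325, -0.4179, 0.1576]
tool_rot: [-0.006, -3.138, 0.0]
contact_force: [0.0, -0.5, -3.7]
grip_width: 0.0436
```

servo_tool(motion=[[36, 0, 0, 0, 0, 0, 0], [36, 0, 0, 0, 0, 0, 0], [36, 0, 0, 0, 0, 0, 0]])

```text
t: 36.15
tool_pos: [0.5329, -0.4157, 0.1571]
tool_rot: [-0.003, -3.138, -0.003]
contact_force: [0.5, 0.1, -2.4]
grip_width: 0.0431
```

```bash
python3 - <<'E'
from h import *
s=st(); print(s['joint_pos'].round(2)); plan(.5345,-.415,.03,90)
E
```

```text
t 36.15 pos [ 532.9 -415.7  157.1] psi 89.89 tilt 0.24 F [ 0.5  0.1 -2.4] M [ 0.   -0.08 -0.01] g 43.1
[ 0.41  0.6   0.3   1.61 -0.2   0.96  2.34]
d [-2.1, 0.5, 127.1] w [0.0018, -0.0037, -0.0018] minrows 2.5
```

servo_tool(motion=[[36, -1, 0.5, 25, 0.002, -0.003, 0], [36, -2, 0.5, 60, 0.002, -0.003, 0], [36, -2, 0.5, 90, 0.002, -0.003, 0], [36, -2, 0.5, 112, 0.002, -0.003, 0], [36, -2, 0.5, 122, 0.002, -0.003, 0], [36, -2, 0.5, 127, 0.002, -0.003, 0], [36, -2, 0.5, 127, 0.002, -0.003, 0]])

```text
t: 36.85
tool_pos: [0.5351, -0.4146, 0.0307]
tool_rot: [0.001, 3.142, -0.001]
contact_force: [0.2, -0.1, -2.7]
grip_width: 0.0429
```

```bash
python3 - <<'E'
from h import *
st()
E
```

```text
t 36.85 pos [ 535.1 -414.6   30.7] psi 89.95 tilt 0.02 F [ 0.2 -0.1 -2.7] M [-0.03 -0.01  0.05] g 42.9
```

servo_tool(motion=[[36, 0, 0, 1.5, 0, 0, 0], [36, 0, 0, 3, 0, 0, 0], [36, 0, 0, 4, 0, 0, 0], [36, 0, 0, 4.7, 0, 0, 0], [36, 0, 0, 4.7, 0, 0, 0]])

```text
t: 37.35
tool_pos: [0.5352, -0.4147, 0.0264]
tool_rot: [0.002, 3.141, -0.001]
contact_force: [-0.5, 0.9, -0.2]
grip_width: 0.0431
```

```bash
python3 - <<'E'
from h import *
st()
E
```

```text
t 37.35 pos [ 535.2 -414.7   26.4] psi 89.94 tilt 0.04 F [-0.5  0.9 -0.2] M [0.12 0.09 0.04] g 43.1
```

Contact with the tray floor. Releasing.

servo_tool(motion=[[36, 0, 0, 0.4, 0, 0, 0], [48, 0, 0, 0.4, 0, 0, 0], [60, 0, 0, 0, 0, 0, 0], [60, 0, 0, 0, 0, 0, 0], [60, 0, 0, -30, 0, 0, 0], [60, 0, 0, -75, 0, 0, 0], [60, 0, 0, -120, 0, 0, 0], [60, 0, 0, -165, 0, 0, 0]])

```text
t: 38.15
tool_pos: [0.535, -0.4146, 0.1931]
tool_rot: [0.002, 3.141, -0.001]
contact_force: [0.2, 0.4, -1.3]
grip_width: 0.0598
```

```bash
python3 - <<'E'
from h import *
st(); plan(.48,-.2,.25,81.2)
E
```

```text
t 38.15 pos [ 535.  -414.6  193.1] psi 89.93 tilt 0.05 F [ 0.2  0.4 -1.3] M [-0.01 -0.07 -0.03] g 59.8
d [55.2, 214.5, -57.0] w [-0.0006, 0.0006, 0.1524] minrows 4.6
```

servo_tool(motion=[[70, 10, 35, -12, 0, 0, 0.03], [70, 20, 75, -25, 0, 0, 0.06], [70, 30, 115, -38, 0, 0, 0.09], [70, 40, 155, -50, 0, 0, 0.12], [70, 48, 190, -57, 0, 0, 0.14], [70, 55, 214, -57, 0, 0, 0.152], [70, 55, 214, -57, 0, 0, 0.152], [70, 55, 214, -57, 0, 0, 0.152]])

```text
t: 38.95
tool_pos: [0.4805, -0.2006, 0.2504]
tool_rot: [0.239, 3.131, -0.002]
contact_force: [-0.1, -0.5, 1.0]
grip_width: 0.0703
```

```bash
python3 - <<'E'
from h import *
st(); snap('wrist','w15')
E
```

```text
t 38.95 pos [ 480.5 -200.6  250.4] psi 81.28 tilt 0.11 F [-0.1 -0.5  1. ] M [-0.07 -0.03 -0.01] g 70.3
```

View pics/w15.png

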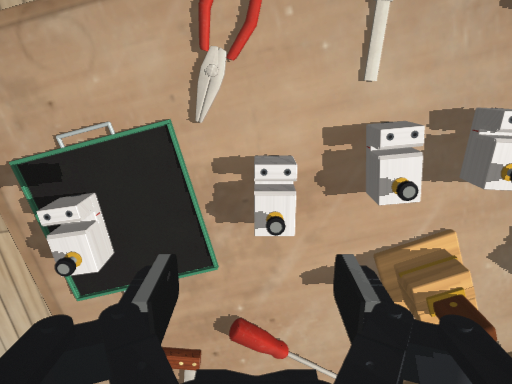

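The wrist view shows block 1 standing in the green tray at (75,235). Block 4 is at (275,200), and blocks 3 and 2 are at (395,165) and (490,150). Next I'll fit block 4.

```bash
python3 - <<'E'
from h import *
crop('w15',235,145,75,100,'c16',6)
E
```

```text
(no output)
```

View pics/c16.png

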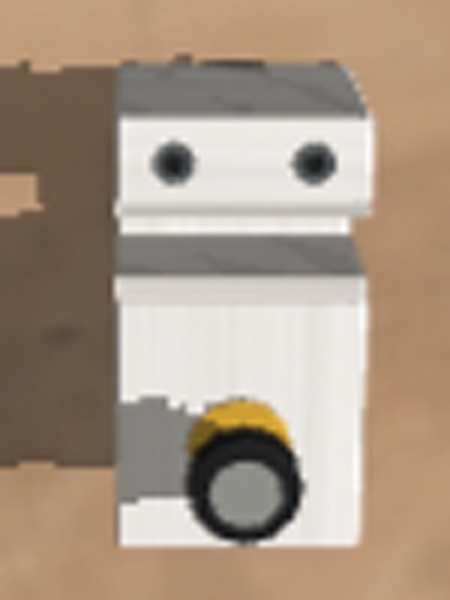

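```bash
cat >> h.py <<'E'
def grasp(b,zs=(.075,.022)):
    c,s=np.cos(b[2]),np.sin(b[2])
    for z in zs: print(round(b[0]+.003*c,4),round(b[1]+.003*s,4),z,round(90+np.degrees(b[2]),1)); plan(b[0]+.003*c,b[1]+.003*s,z,90+np.degrees(b[2]))
E
python3 - <<'E'
from h import *
grasp(fit('w15',dict(BL=(118,115),TL=(373,118),BR=(119,545),TR=(361,547),H=(246,489)),235,145,6))
E
```

```text
w15 xy 0.5203 -0.1877 yaw -8.7 rms 0.32 slot 0.5045 -0.1853 plunger 0.5401 -0.1907
0.5233 -0.1881 0.075 81.3
d [-40.0, 19.9, 175.3] w [-0.0012, 0.0015, -0.0022] minrows 3.6
0.5233 -0.1881 0.022 81.3
d [-39.9, 19.9, 228.3] w [-0.0012, 0.0015, -0.0022] minrows 4.7
```

servo_tool(motion=[[70, -20, 10, 35, 0, 0, 0], [70, -40, 20, 75, 0, 0.001, -0.002], [70, -40, 20, 115, 0, 0.001, -0.002], [70, -40, 20, 150, 0, 0.001, -0.002], [70, -40, 20, 172, 0, 0.001, -0.002], [70, -40, 20, 175, 0, 0.001, -0.002], [70, -40, 20, 175, 0, 0.001, -0.002]])

```text
t: 39.7
tool_pos: [0.5231, -0.1893, 0.0749]
tool_rot: [-0.241, -3.132, 0.003]
contact_force: [0.2, -0.2, 0.8]
grip_width: 0.0699
```

```bash
python3 - <<'E'
from h import *
st(); plan(.5233,-.1881,.022,81.3)
E
```

```text
t 39.70 pos [ 523.1 -189.3   74.9] psi 81.21 tilt 0.11 F [ 0.2 -0.2  0.8] M [0.   0.03 0.05] g 69.9
d [-0.1, 1.3, 52.9] w [-0.0019, -0.0006, -0.0016] minrows 1.1
```

servo_tool(motion=[[70, 0, 1, 15, -0.001, 0, 0], [70, 0, 1, 35, -0.001, 0, 0], [70, 0, 1, 49, -0.001, 0, 0], [65, 0, 1, 53, -0.001, 0, 0], [55, 0, 1, 53, -0.001, 0, 0], [36, 0, 1, 53, -0.001, 0, 0], [36, 0, 1, 53, -0.001, 0, 0], [36, 0, 1, 53, -0.001, 0, 0]])

```text
t: 40.5
tool_pos: [0.5238, -0.1885, 0.0226]
tool_rot: [0.24, 3.132, -0.002]
contact_force: [0.4, 1.1, 2.2]
grip_width: 0.043
```

servo_tool(motion=[[36, 0, 0, 0, 0, 0, 0], [36, 0, 0, 0, 0, 0, 0]])

```text
t: 40.7
tool_pos: [0.5237, -0.1885, 0.0226]
tool_rot: [0.24, 3.132, -0.002]
contact_force: [-0.8, 0.4, -0.6]
grip_width: 0.043
```

```bash
python3 - <<'E'
from h import *
st()
E
```

```text
t 40.70 pos [ 523.7 -188.5   22.6] psi 81.22 tilt 0.07 F [-0.8  0.4 -0.6] M [0.14 0.1  0.07] g 43.0
```

servo_tool(motion=[[36, 0, 0, -8, 0, 0, 0], [36, 0, 0, -25, 0, 0, 0], [36, 0, 0, -60, 0, 0, 0], [36, 0, 0, -90, 0, 0, 0], [36, 0, 0, -100, 0, 0, 0], [36, 0, 0, -100, 0, 0, 0]])

```text
t: 41.3
tool_pos: [0.5245, -0.1885, 0.1241]
tool_rot: [0.24, 3.128, -0.002]
contact_force: [-0.3, -0.8, -2.9]
grip_width: 0.0433
```

```bash
python3 - <<'E'
from h import *
st(); plan(.5255,-.3317,.12,90)
E
```

```text
t 41.30 pos [ 524.5 -188.5  124.1] psi 81.22 tilt 0.24 F [-0.3 -0.8 -2.9] M [ 0.   -0.01 -0.  ] g 43.3
d [-22.9, -141.3, 4.3] w [-0.0014, 0.0039, -0.1532] minrows 2.9
```

servo_tool(motion=[[36, -4, -25, 0, 0, 0.001, -0.03], [36, -9, -58, 0, 0, 0.002, -0.06], [36, -15, -92, 0, 0, 0.003, -0.1], [36, -20, -122, 2, -0.001, 0.004, -0.13], [36, -23, -141.3, 4, -0.001, 0.004, -0.153], [36, -23, -141.3, 4, -0.001, 0.004, -0.153], [36, -23, -141.3, 4, -0.001, 0.004, -0.153]])

```text
t: 42.0
tool_pos: [0.5244, -0.3311, 0.1182]
tool_rot: [-0.002, -3.138, -0.003]
contact_force: [0.3, 1.0, -2.9]
grip_width: 0.0433
```

```bash
python3 - <<'E'
from h import *
st(); plan(.5255,-.3317,.029,90); snap('wrist','w16')
E
```

```text
t 42.00 pos [ 524.4 -331.1  118.2] psi 89.92 tilt 0.22 F [ 0.3  1.  -2.9] M [ 0.03 -0.06 -0.  ] g 43.3
d [-1.4, -0.7, 89.1] w [0.0017, -0.0034, -0.0015] minrows 1.8
```

View pics/w16.png

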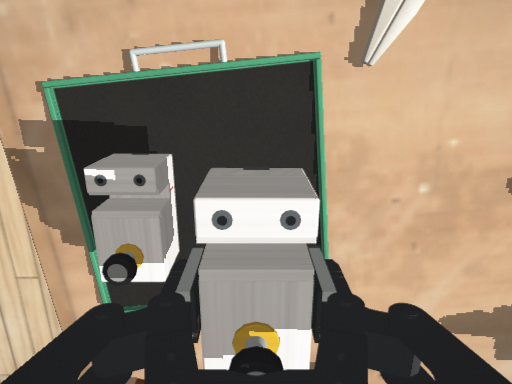

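Block 1 stands in the tray at (135,215). There is room for block 4 between it and the right wall (320,150).

servo_tool(motion=[[36, -1, -0.7, 20, 0.001, -0.003, -0.001], [36, -1, -0.7, 45, 0.001, -0.003, -0.001], [36, -1, -0.7, 68, 0.001, -0.003, -0.001], [36, -1, -0.7, 82, 0.001, -0.003, -0.001], [36, -1, -0.7, 88, 0.001, -0.003, -0.001], [36, -1, -0.7, 90, 0.001, -0.003, -0.001], [36, -1, -0.7, 91.5, 0.001, -0.003, -0.001], [36, -1, -0.7, 91.5, 0.001, -0.003, -0.001]])

```text
t: 42.85
tool_pos: [0.5263, -0.331, 0.0279]
tool_rot: [-0.002, 3.14, 0.0]
contact_force: [0.5, 0.2, -3.7]
grip_width: 0.0431
```

```bash
python3 - <<'E'
from h import *
st()
E
```

```text
t 42.85 pos [ 526.3 -331.    27.9] psi 90.06 tilt 0.09 F [ 0.5  0.2 -3.7] M [ 0.01  0.04 -0.02] g 43.1
```

servo_tool(motion=[[36, 0, 0, 0.6, 0, 0, 0], [36, 0, 0, 1.2, 0, 0, 0], [36, 0, 0, 1.5, 0, 0, 0], [36, 0, 0, 1.5, 0, 0, 0]])

```text
t: 43.25
tool_pos: [0.5265, -0.3311, 0.0267]
tool_rot: [-0.002, 3.139, 0.0]
contact_force: [0.1, 0.5, -1.1]
grip_width: 0.0435
```

```bash
python3 - <<'E'
from h import *
st()
E
```

```text
t 43.25 pos [ 526.5 -331.1   26.7] psi 90.06 tilt 0.12 F [ 0.1  0.5 -1.1] M [-0.08  0.11 -0.01] g 43.5
```

servo_tool(motion=[[36, 0, 0, 0.5, 0, 0, 0], [48, 0, 0, 0.5, 0, 0, 0], [60, 0, 0, 0, 0, 0, 0], [60, 0, 0, 0, 0, 0, 0], [60, 0, 0, -30, 0, 0, 0], [60, 0, 0, -75, 0, 0, 0], [60, 0, 0, -120, 0, 0, 0], [60, 0, 0, -165, 0, 0, 0]])

```text
t: 44.05
tool_pos: [0.526, -0.3311, 0.1935]
tool_rot: [-0.002, 3.139, -0.0]
contact_force: [1.4, -0.6, -0.0]
grip_width: 0.0598
```

```bash
python3 - <<'E'
from h import *
st(); snap('wrist','w17');plan(.465,.04,.25,79)
E
```

```text
t 44.05 pos [ 526.  -331.1  193.5] psi 90.06 tilt 0.12 F [ 1.4 -0.6 -0. ] M [-0.1  -0.05 -0.04] g 59.8
d [63.6, 373.4, -51.2] w [-0.0045, 0.0143, 0.1927] minrows 7.6
```

View pics/w17.png

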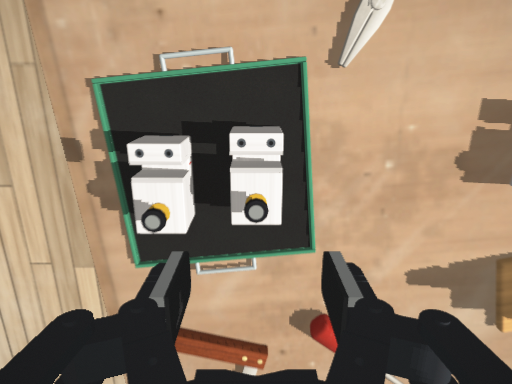

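Both good blocks stand in the green tray at (160,185) and (256,175). Next, block 2.

servo_tool(motion=[[70, 6, 35, -12, 0, 0, 0.02], [70, 13, 78, -25, 0, 0, 0.04], [70, 21, 122, -38, 0, 0, 0.06], [70, 29, 167, -50, 0, 0, 0.085], [70, 36, 212, -55, 0, 0, 0.11], [70, 44, 257, -55, 0, 0, 0.13], [70, 51, 302, -55, 0, 0, 0.155], [70, 58, 340, -55, 0, 0, 0.175]])

```text
t: 44.9
tool_pos: [0.4701, 0.0091, 0.2544]
tool_rot: [0.271, 3.114, -0.006]
contact_force: [0.5, -0.8, -1.0]
grip_width: 0.0702
```

```bash
python3 - <<'E'
from h import *
st();plan(.465,.04,.25,79)
E
```

```text
t 44.90 pos [470.1   9.1 254.4] psi 80.04 tilt 0.91 F [ 0.5 -0.8 -1. ] M [0.03 0.02 0.02] g 70.2
d [10.5, 29.6, 4.1] w [-0.0025, 0.0156, 0.0182] minrows 0.6
```

servo_tool(motion=[[70, 5, 20, 2, -0.002, 0.012, 0.015], [70, 10, 29.6, 4, -0.002, 0.015, 0.018], [70, 10, 29.6, 4, -0.002, 0.015, 0.018], [70, 10, 29.6, 4, -0.002, 0.015, 0.018]])

```text
t: 45.3
tool_pos: [0.4656, 0.0386, 0.25]
tool_rot: [0.303, 3.126, -0.002]
contact_force: [-0.2, -0.2, -0.9]
grip_width: 0.07
```

```bash
python3 - <<'E'
from h import *
st(); snap('wrist','w18'); crop('w18',230,140,85,100,'c18',6)
E
```

```text
t 45.30 pos [465.6  38.6 250. ] psi 78.93 tilt 0.08 F [-0.2 -0.2 -0.9] M [-0.03 -0.05 -0.  ] g 70.0
```

View pics/w18.png

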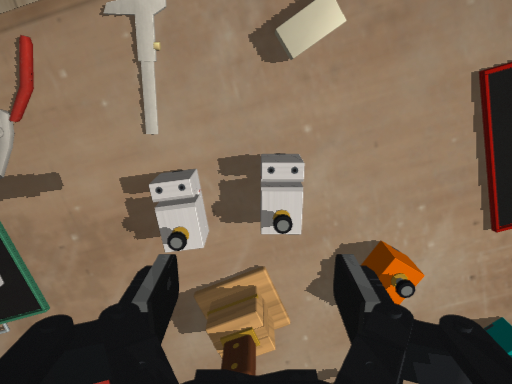

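View pics/c18.png

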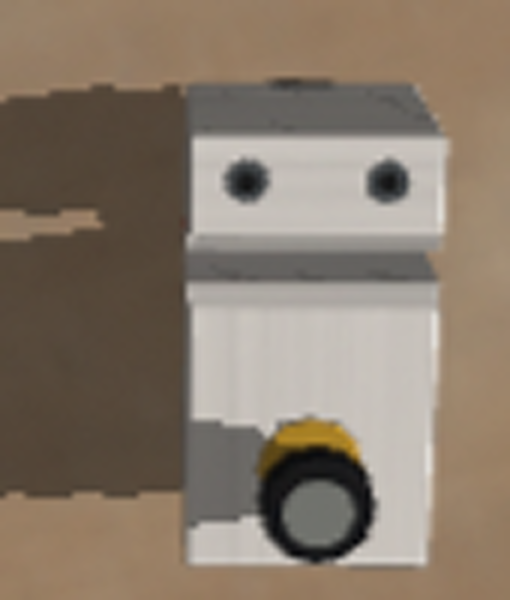

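Block 2 is at (283,195) and block 3 at (180,210). Fitting block 2.

```bash
python3 - <<'E'
from h import *
grasp(fit('w18',dict(BL=(191,135),TL=(446,138),BR=(187,563),TR=(427,565),H=(316,508)),230,140,6))
E
```

```text
w18 xy 0.5049 0.0569 yaw -11.4 rms 0.47 slot 0.4893 0.0601 plunger 0.5246 0.0530
0.5079 0.0563 0.075 78.6
d [-37.8, 26.1, 175.1] w [-0.001, 0.0009, 0.0043] minrows 3.6
0.5079 0.0563 0.022 78.6
d [-37.7, 26.1, 228.1] w [-0.001, 0.0009, 0.0043] minrows 4.7
```

servo_tool(motion=[[70, -19, 13, 35, 0, 0, 0.004], [70, -38, 26, 75, 0, 0.001, 0.004], [70, -38, 26, 115, 0, 0.001, 0.004], [70, -38, 26, 150, 0, 0.001, 0.004], [70, -38, 26, 172, 0, 0.001, 0.004], [70, -38, 26, 175, 0, 0.001, 0.004], [70, -38, 26, 175, 0, 0.001, 0.004]])

```text
t: 46.05
tool_pos: [0.5083, 0.055, 0.075]
tool_rot: [-0.313, -3.125, 0.003]
contact_force: [-1.0, -0.7, 0.3]
grip_width: 0.0702
```

```bash
python3 - <<'E'
from h import *
st(); plan(.5079,.0563,.022,78.6)
E
```

```text
t 46.05 pos [508.3  55.   75. ] psi 78.54 tilt 0.11 F [-1.  -0.7  0.3] M [ 0.02 -0.03 -0.02] g 70.2
d [0.7, 1.3, 53.0] w [-0.0019, -0.0005, -0.001] minrows 1.1
```

servo_tool(motion=[[70, 0.5, 1, 15, -0.001, 0, 0], [70, 0.5, 1, 35, -0.001, 0, 0], [70, 0.5, 1, 49, -0.001, 0, 0], [65, 0.5, 1, 53, -0.001, 0, 0], [55, 0.5, 1, 53, -0.001, 0, 0], [36, 0.5, 1, 53, -0.001, 0, 0], [36, 0.5, 1, 53, -0.001, 0, 0], [36, 0.5, 1, 53, -0.001, 0, 0]])

```text
t: 46.85
tool_pos: [0.509, 0.0563, 0.0231]
tool_rot: [0.313, 3.124, -0.0]
contact_force: [-0.1, 2.3, 6.5]
grip_width: 0.043
```

servo_tool(motion=[[36, 0, 0, 0, 0, 0, 0], [36, 0, 0, 0, 0, 0, 0]])

```text
t: 47.05
tool_pos: [0.5087, 0.0562, 0.0231]
tool_rot: [0.313, 3.125, -0.0]
contact_force: [-1.0, -0.4, 0.6]
grip_width: 0.0435
```

servo_tool(motion=[[36, 0, 0, -8, 0, 0, 0], [36, 0, 0, -25, 0, 0, 0], [36, 0, 0, -60, 0, 0, 0], [36, 0, 0, -100, 0, 0, 0], [36, 0, 0, -130, 0, 0, 0], [36, 0, 0, -130, 0, 0, 0]])

```text
t: 47.65
tool_pos: [0.5111, 0.0565, 0.1573]
tool_rot: [0.313, 3.117, 0.003]
contact_force: [1.3, 0.3, -3.5]
grip_width: 0.0431
```

```bash
python3 - <<'E'
from h import *
st()
P=[(357,126)]
print(px2w('w13',357,126,.009),px2w('w13',374,271,.009))
E
```

```text
t 47.65 pos [511.1  56.5 157.3] psi 78.54 tilt 0.53 F [ 1.3  0.3 -3.5] M [ 0.01 -0.09 -0.  ] g 43.1
[0.42031496 0.28693284 0.009     ] [0.60708231 0.3037492  0.009     ]
```

Block 2 is held. From w13, the red tray's centre is about (0.505, 0.388), yaw 5°. I'll carry the block to the far (left) position.

```bash
python3 - <<'E'
from h import *
plan(.5055,.430,.15,90)
E
```

```text
d [79.8, 364.9, 7.7] w [0.0022, 0.009, -0.2] minrows 7.5
```

servo_tool(motion=[[36, 6, 25, 0, 0, 0.001, -0.015], [36, 14, 62, 0, 0, 0.002, -0.035], [36, 23, 105, 1, 0.001, 0.003, -0.058], [36, 32, 148, 2, 0.001, 0.004, -0.08], [36, 42, 191, 3, 0.001, 0.005, -0.105], [36, 51, 234, 4, 0.001, 0.006, -0.13], [36, 60, 277, 5, 0.002, 0.007, -0.152], [36, 69, 316, 6, 0.002, 0.008, -0.173]])

```text
t: 48.45
tool_pos: [0.505, 0.3814, 0.1499]
tool_rot: [-0.04, -3.14, 0.002]
contact_force: [-0.0, -0.4, -3.6]
grip_width: 0.0434
```

```bash
python3 - <<'E'
from h import *
st();plan(.5055,.430,.15,90)
E
```

```text
t 48.45 pos [505.  381.4 149.9] psi 88.54 tilt 0.11 F [-0.  -0.4 -3.6] M [ 0.01 -0.03 -0.01] g 43.4
d [0.8, 48.6, -0.2] w [-0.0014, -0.0013, -0.0254] minrows 1.0
```

servo_tool(motion=[[36, 0.5, 25, 0, -0.001, -0.001, -0.012], [36, 0.8, 42, 0, -0.001, -0.001, -0.025], [36, 0.8, 48.6, 0, -0.001, -0.001, -0.025], [36, 0.8, 48.6, 0, -0.001, -0.001, -0.025], [36, 0.8, 48.6, 0, -0.001, -0.001, -0.025]])

```text
t: 48.95
tool_pos: [0.5062, 0.4277, 0.1494]
tool_rot: [-0.004, -3.141, 0.004]
contact_force: [0.4, -0.5, -3.4]
grip_width: 0.0434
```

```bash
python3 - <<'E'
from h import *
s=st();print(s['joint_pos'].round(2));snap('wrist','w19');plan(.5055,.430,.03,90)
E
```

```text
t 48.95 pos [506.2 427.7 149.4] psi 89.84 tilt 0.14 F [ 0.4 -0.5 -3.4] M [0.   0.02 0.03] g 43.4
[-0.75  0.58 -0.01  1.64  0.01  0.92  0.81]
d [0.8, 2.6, 119.7] w [-0.002, -0.0003, -0.0031] minrows 2.4
```

View pics/w19.png

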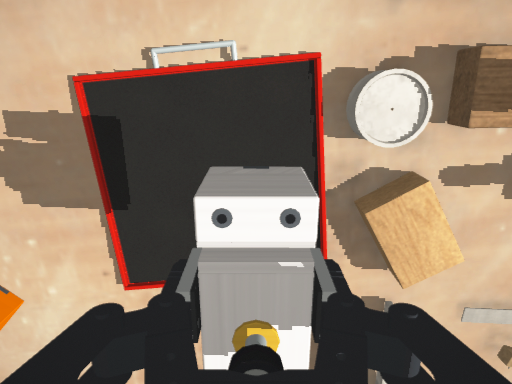

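The block is over the far half of the red tray (inner right wall at column 320), and the tin and wood beyond the tray are clear. Lowering.

servo_tool(motion=[[36, 0.8, 1, 25, -0.001, 0, -0.002], [36, 0.8, 1, 60, -0.001, 0, -0.002], [36, 0.8, 1, 90, -0.001, 0, -0.002], [36, 0.8, 1, 108, -0.001, 0, -0.002], [36, 0.8, 1, 116, -0.001, 0, -0.002], [36, 0.8, 1, 119, -0.001, 0, -0.002], [36, 0.8, 1, 121, -0.001, 0, -0.002], [36, 0.8, 1, 121, -0.001, 0, -0.002]])

```text
t: 49.8
tool_pos: [0.5062, 0.429, 0.0299]
tool_rot: [0.002, 3.14, 0.001]
contact_force: [0.3, -0.2, -3.8]
grip_width: 0.0435
```

```bash
python3 - <<'E'
from h import *
st()
E
```

```text
t 49.80 pos [506.2 429.   29.9] psi 89.93 tilt 0.07 F [ 0.3 -0.2 -3.8] M [-0.02 -0.07 -0.01] g 43.5
```

servo_tool(motion=[[36, 0, 0, 1, 0, 0, 0], [36, 0, 0, 2, 0, 0, 0], [36, 0, 0, 3, 0, 0, 0], [36, 0, 0, 3.2, 0, 0, 0], [36, 0, 0, 3.2, 0, 0, 0]])

```text
t: 50.3
tool_pos: [0.5064, 0.4292, 0.0272]
tool_rot: [0.002, 3.14, 0.001]
contact_force: [-0.8, 0.2, -0.2]
grip_width: 0.0435
```

```bash
python3 - <<'E'
from h import *
st()
E
```

```text
t 50.30 pos [506.4 429.2  27.2] psi 89.93 tilt 0.11 F [-0.8  0.2 -0.2] M [-0.1   0.12 -0.01] g 43.5
```

Contact with the floor. I'll release, then go to block 3.

servo_tool(motion=[[36, 0, 0, 0.4, 0, 0, 0], [48, 0, 0, 0.4, 0, 0, 0], [60, 0, 0, 0, 0, 0, 0], [60, 0, 0, 0, 0, 0, 0], [60, 0, 0, -30, 0, 0, 0], [60, 0, 0, -75, 0, 0, 0], [60, 0, 0, -120, 0, 0, 0], [60, 0, 0, -165, 0, 0, 0]])

```text
t: 51.1
tool_pos: [0.506, 0.4289, 0.1939]
tool_rot: [0.002, 3.14, 0.001]
contact_force: [1.2, 1.0, -0.2]
grip_width: 0.0599
```

```bash
python3 - <<'E'
from h import *
st(); plan(.463,-.068,.25,86.7)
E
```

```text
t 51.10 pos [506.  428.9 193.9] psi 89.93 tilt 0.10 F [ 1.2  1.  -0.2] M [ 0.03 -0.07 -0.04] g 59.9
d [42.3, -497.0, -56.6] w [0.0008, 0.0016, 0.0564] minrows 10.0
```

servo_tool(motion=[[70, 3, -30, -12, 0, 0, 0.004], [70, 7, -70, -25, 0, 0, 0.008], [70, 10, -113, -38, 0, 0, 0.013], [70, 14, -156, -50, 0, 0, 0.018], [70, 17, -199, -57, 0, 0, 0.023], [70, 21, -242, -57, 0, 0, 0.028], [70, 24, -285, -57, 0, 0.001, 0.033], [70, 28, -328, -57, 0, 0.001, 0.038]])

```text
t: 51.9
tool_pos: [0.4774, 0.0993, 0.251]
tool_rot: [0.062, 3.139, 0.002]
contact_force: [1.1, -0.6, -0.1]
grip_width: 0.0704
```

```bash
python3 - <<'E'
from h import *
st(); plan(.463,-.068,.25,86.7)
E
```

```text
t 51.90 pos [477.4  99.3 251. ] psi 87.74 tilt 0.13 F [ 1.1 -0.6 -0.1] M [-0.04 -0.06  0.  ] g 70.4
d [7.8, -167.7, 0.8] w [0.0014, 0.0018, 0.0182] minrows 3.4
```

servo_tool(motion=[[70, 2, -42, 0, 0, 0, 0.005], [70, 4, -84, 0, 0, 0, 0.01], [70, 6, -124, 0, 0.001, 0.001, 0.015], [70, 7, -155, 0, 0.001, 0.001, 0.018], [70, 8, -168, 0, 0.001, 0.001, 0.018], [70, 8, -168, 0, 0.001, 0.001, 0.018], [70, 8, -168, 0, 0.001, 0.001, 0.018]])

```text
t: 52.6
tool_pos: [0.463, -0.0668, 0.2508]
tool_rot: [0.088, 3.139, 0.002]
contact_force: [0.0, -0.1, -0.2]
grip_width: 0.0697
```

```bash
python3 - <<'E'
from h import *
st(); snap('wrist','w20'); crop('w20',230,140,85,100,'c20',6)
E
```

```text
t 52.60 pos [463.  -66.8 250.8] psi 86.79 tilt 0.09 F [ 0.  -0.1 -0.2] M [ 0.04 -0.02 -0.02] g 69.7
```

View pics/w20.png

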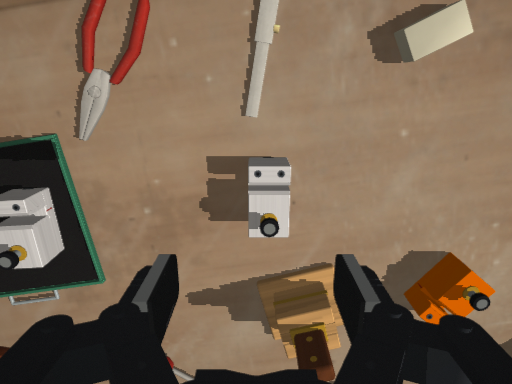

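View pics/c20.png

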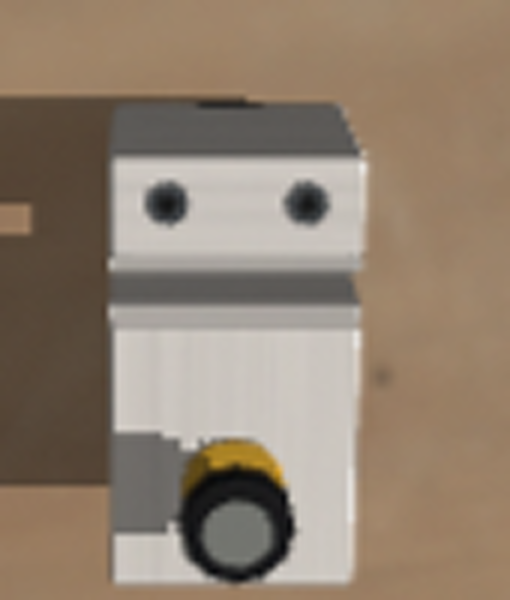

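Block 3 is at (269,197) and clear of its neighbours. Fitting it.

```bash
python3 - <<'E'
from h import *
grasp(fit('w20',dict(BL=(112,156),TL=(365,158),BR=(112,582),TR=(352,583),H=(237,527)),230,140,6))
E
```

```text
w20 xy 0.5025 -0.0563 yaw -3.5 rms 0.39 slot 0.4865 -0.0554 plunger 0.5224 -0.0576
0.5055 -0.0565 0.075 86.5
d [-41.7, 12.0, 175.8] w [0.0011, 0.0008, 0.006] minrows 3.6
0.5055 -0.0565 0.022 86.5
d [-41.6, 11.9, 228.8] w [0.0011, 0.0008, 0.006] minrows 4.7
```

servo_tool(motion=[[70, -20, 7, 35, 0, 0, 0.004], [70, -41.7, 13, 75, 0.001, 0.001, 0.005], [70, -41.7, 13, 115, 0.001, 0.001, 0.005], [70, -41.7, 13, 150, 0.001, 0.001, 0.005], [70, -41.7, 13, 172, 0.001, 0.001, 0.005], [70, -41.7, 13, 175, 0.001, 0.001, 0.005], [70, -41.7, 13, 175, 0.001, 0.001, 0.005]])

```text
t: 53.35
tool_pos: [0.5056, -0.0542, 0.0756]
tool_rot: [-0.091, -3.139, -0.001]
contact_force: [0.5, 0.2, 1.0]
grip_width: 0.07
```

```bash
python3 - <<'E'
from h import *
st(); plan(.5055,-.0565,.022,86.5)
E
```

```text
t 53.35 pos [505.6 -54.2  75.6] psi 86.69 tilt 0.07 F [0.5 0.2 1. ] M [-0.    0.04  0.06] g 70.0
d [-0.1, -2.3, 53.6] w [0.0005, -0.0012, 0.0034] minrows 1.1
```

servo_tool(motion=[[70, 0, -2.3, 15, 0, -0.001, 0.003], [70, 0, -2.3, 35, 0, -0.001, 0.003], [70, 0, -2.3, 49, 0, -0.001, 0.003], [65, 0, -2.3, 53.5, 0, -0.001, 0.003], [55, 0, -2.3, 53.5, 0, -0.001, 0.003], [36, 0, -2.3, 53.5, 0, -0.001, 0.003], [36, 0, -2.3, 53.5, 0, -0.001, 0.003], [36, 0, -2.3, 53.5, 0, -0.001, 0.003]])

```text
t: 54.15
tool_pos: [0.5062, -0.0563, 0.023]
tool_rot: [0.095, 3.139, 0.001]
contact_force: [-0.8, 1.4, 6.5]
grip_width: 0.0435
```

servo_tool(motion=[[36, 0, 0, 0, 0, 0, 0], [36, 0, 0, 0, 0, 0, 0]])

```text
t: 54.35
tool_pos: [0.5061, -0.0564, 0.023]
tool_rot: [0.095, 3.139, 0.001]
contact_force: [-0.6, 0.3, 1.8]
grip_width: 0.0433
```

servo_tool(motion=[[36, 0, 0, -8, 0, 0, 0], [36, 0, 0, -25, 0, 0, 0], [36, 0, 0, -60, 0, 0, 0], [36, 0, 0, -100, 0, 0, 0], [36, 0, 0, -140, 0, 0, 0], [36, 0, 0, -140, 0, 0, 0]])

```text
t: 54.95
tool_pos: [0.5092, -0.057, 0.1683]
tool_rot: [0.096, 3.128, 0.002]
contact_force: [1.2, -0.6, -3.5]
grip_width: 0.0434
```

```bash
python3 - <<'E'
from h import *
st(); plan(.5125,.3466,.16,90)
E
```

```text
t 54.95 pos [509.2 -57.  168.3] psi 86.50 tilt 0.67 F [ 1.2 -0.6 -3.5] M [ 0.03 -0.11  0.02] g 43.4
d [21.4, 403.0, 8.6] w [0.001, 0.0117, -0.0611] minrows 8.1
```

servo_tool(motion=[[36, 1, 25, 0, 0, 0.001, -0.004], [36, 3, 62, 0, 0, 0.002, -0.01], [36, 6, 105, 1, 0, 0.003, -0.016], [36, 8, 150, 2, 0, 0.005, -0.023], [36, 10, 195, 3, 0, 0.006, -0.03], [36, 13, 240, 4, 0, 0.007, -0.036], [36, 15, 285, 5, 0, 0.008, -0.043], [36, 17, 330, 6, 0.001, 0.01, -0.05]])

```text
t: 55.75
tool_pos: [0.5113, 0.2747, 0.1615]
tool_rot: [-0.017, -3.141, 0.002]
contact_force: [1.0, -0.4, -2.7]
grip_width: 0.0436
```

```bash
python3 - <<'E'
from h import *
st(); plan(.5125,.3466,.15,90)
E
```

```text
t 55.75 pos [511.3 274.7 161.5] psi 89.37 tilt 0.07 F [ 1.  -0.4 -2.7] M [ 0.03 -0.14  0.03] g 43.6
d [-0.4, 71.9, 11.4] w [-0.0012, -0.0001, -0.0109] minrows 1.5
```

servo_tool(motion=[[36, 0, 35, 4, 0, 0, -0.005], [36, 0, 60, 8, -0.001, 0, -0.01], [36, 0, 72, 11, -0.001, 0, -0.011], [36, 0, 72, 11, -0.001, 0, -0.011], [36, 0, 72, 11, -0.001, 0, -0.011]])

```text
t: 56.25
tool_pos: [0.5122, 0.3444, 0.1497]
tool_rot: [-0.002, -3.14, 0.004]
contact_force: [1.3, -0.8, -3.5]
grip_width: 0.0439
```

```bash
python3 - <<'E'
from h import *
st();snap('wrist','w21');plan(.5125,.3466,.03,90)
E
```

```text
t 56.25 pos [512.2 344.4 149.7] psi 89.91 tilt 0.16 F [ 1.3 -0.8 -3.5] M [-0.03 -0.   -0.02] g 43.9
d [0.1, 2.8, 120.1] w [-0.0022, -0.0005, -0.0026] minrows 2.4
```

View pics/w21.png

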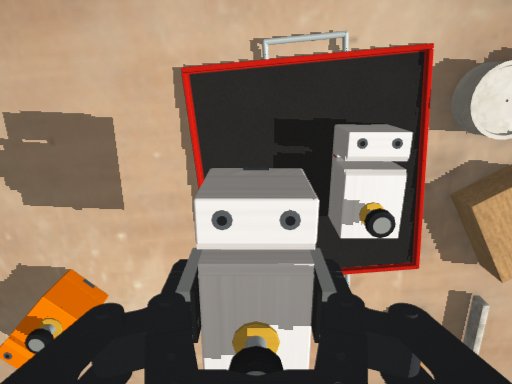

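Block 2 stands in the red tray at (370,180), and there is room to its left for block 3. Lowering.

servo_tool(motion=[[36, 0, 1, 25, -0.001, 0, -0.002], [36, 0, 1, 60, -0.001, 0, -0.002], [36, 0, 1, 90, -0.001, 0, -0.002], [36, 0, 1, 108, -0.001, 0, -0.002], [36, 0, 1, 116, -0.001, 0, -0.002], [36, 0, 1, 119, -0.001, 0, -0.002], [36, 0, 1, 121, -0.001, 0, -0.002], [36, 0, 1, 121, -0.001, 0, -0.002]])

```text
t: 57.1
tool_pos: [0.5134, 0.345, 0.0302]
tool_rot: [0.002, 3.141, -0.0]
contact_force: [-0.4, 0.5, -2.8]
grip_width: 0.0434
```

servo_tool(motion=[[36, 0, 0, 0.7, 0, 0, 0], [36, 0, 0, 1.4, 0, 0, 0], [36, 0, 0, 2, 0, 0, 0], [36, 0, 0, 2, 0, 0, 0]])

```text
t: 57.5
tool_pos: [0.5133, 0.3451, 0.0283]
tool_rot: [0.001, 3.141, -0.0]
contact_force: [1.0, -0.1, -3.9]
grip_width: 0.0434
```

```bash
python3 - <<'E'
from h import *
st()
E
```

```text
t 57.50 pos [513.3 345.1  28.3] psi 89.95 tilt 0.06 F [ 1.  -0.1 -3.9] M [-0.02 -0.02  0.03] g 43.4
```

servo_tool(motion=[[36, 0, 0, 0.5, 0, 0, 0], [36, 0, 0, 1, 0, 0, 0], [36, 0, 0, 1.4, 0, 0, 0], [36, 0, 0, 1.4, 0, 0, 0]])

```text
t: 57.9
tool_pos: [0.5133, 0.3451, 0.0271]
tool_rot: [0.001, 3.141, -0.0]
contact_force: [-0.4, -0.8, 0.0]
grip_width: 0.0433
```

```bash
python3 - <<'E'
from h import *
st()
E
```

```text
t 57.90 pos [513.3 345.1  27.1] psi 89.95 tilt 0.05 F [-0.4 -0.8  0. ] M [-0.07  0.24  0.01] g 43.3
```

servo_tool(motion=[[36, 0, 0, 0.4, 0, 0, 0], [48, 0, 0, 0.4, 0, 0, 0], [58, 0, 0, 0, 0, 0, 0], [58, 0, 0, 0, 0, 0, 0], [58, 0, 0, -30, 0, 0, 0], [58, 0, 0, -75, 0, 0, 0], [58, 0, 0, -120, 0, 0, 0], [58, 10, 0, -170, 0, 0, 0]])

```text
t: 58.7
tool_pos: [0.504, 0.3445, 0.1975]
tool_rot: [0.004, 3.14, -0.001]
contact_force: [0.4, 1.8, 0.5]
grip_width: 0.0579
```

servo_tool(motion=[[58, 10, -30, -30, 0, 0, 0], [58, 15, -70, -60, 0, 0, 0], [58, 15, -110, -90, 0, 0, 0], [58, 15, -150, -110, 0, 0, 0], [58, 15, -150, -110, 0, 0, 0], [58, 15, -150, -110, 0, 0, 0]])

```text
t: 59.3
tool_pos: [0.4889, 0.194, 0.3084]
tool_rot: [0.007, 3.138, 0.001]
contact_force: [-0.1, 0.5, -0.9]
grip_width: 0.0577
```

```bash
python3 - <<'E'
from h import *
st()
for n in ['wrist','side','top']: snap(n,n+'9')
E
```

```text
t 59.30 pos [488.9 194.  308.4] psi 89.75 tilt 0.18 F [-0.1  0.5 -0.9] M [ 0.05 -0.05 -0.01] g 57.7
```

View pics/wrist9.png

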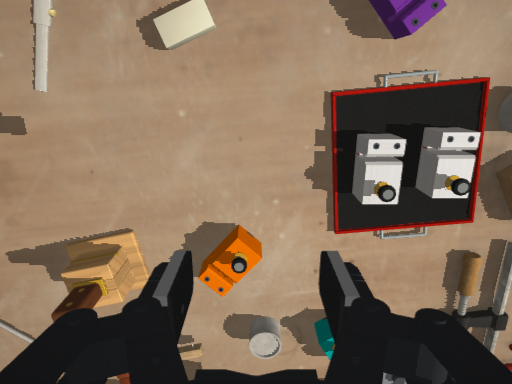

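View pics/side9.png

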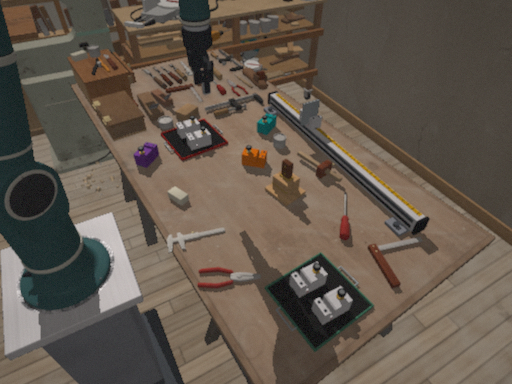

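View pics/top9.png

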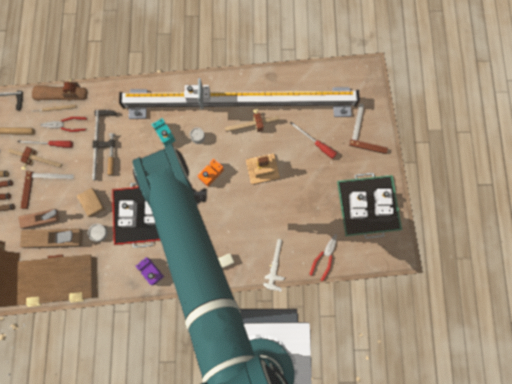

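The red tray holds two upright blocks at wrist (380,170) and (450,160), the green tray holds two at side (308,280) and (330,305), and the gauge stands at side (287,180). I'll compare the gauge with the first picture.

```bash
python3 - <<'E'
import cv2,numpy as np
a=cv2.imread('pics/side0.png')[150:210,255:315];b=cv2.imread('pics/side9.png')[150:210,255:315]
cv2.imwrite('pics/cmp.png',cv2.resize(np.hstack([a,b]),None,fx=6,fy=6,interpolation=cv2.INTER_CUBIC))
E
```

```text
(no output)
```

View pics/cmp.png

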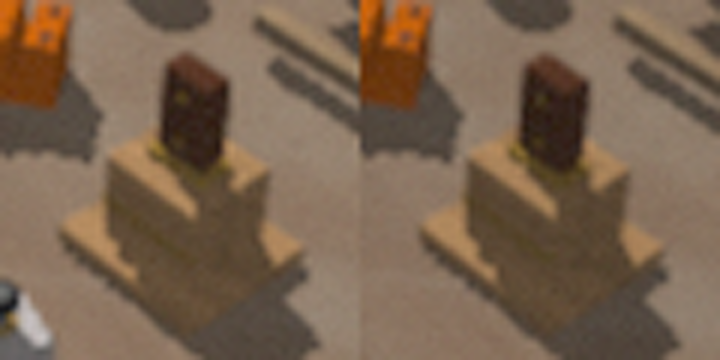

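The gauge is seated just as at the start, so I'm handing in.

```bash
python3 -c "
from bench import manip
print(manip.hand_in())"
```

```text
the job is handed in; nothing more can be done
None
```

I handed the job in at about 59 s of the 210 s allowed. There were four blocks in the row, two good and two jamming.

| Block (from left) | Gauge result | Where it stands now |
|---|---|---|
| 1 | Good: blade reached the bottom (about 5 N) | Green tray |
| 2 | Jammed about 4 mm into the mouth (9 N) | Red tray |
| 3 | Jammed about 4 mm into the mouth (9 N) | Red tray |
| 4 | Good: blade reached the bottom (about 3 N) | Green tray |

- **Gauge:** after the four trials I put it back in its stand. The final side view matches the first picture.
- **Plungers:** I pressed block 1's and then block 4's. Both came to rest at the expected stop height while the force rose to about 12 N.
- **Knocked block:** block 1 had moved about 30 mm in +x after I pressed its plunger. I measured it again before grasping it.

The last pictures show two blocks upright in each tray, and the look-alikes and other tools where they were. No check failed or disagreed, except one plunger-position picture taken while the arm was still settling, which I retook before pressing.

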